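# Close the bayonet jar

## Robot

A 6-joint arm with a two-finger parallel gripper is mounted at the origin on the work surface. World frame = base frame: x ahead of the robot, y to its left, z up, the work surface at z = 0. Lengths are in m, angles in rad, forces in N, time in s.
With the tool pointing down it reaches from about 0.4 to 0.825 m from the base axis. Payload 7 kg.
Tool frame: the origin (TCP) lies at the centre of the arm's flange, where the gripper is bolted on; the fingertips stand 178 mm ahead of it and the grasp point (between the pads) lies 159 mm ahead of it; x points along the fingers, z is the direction in which the jaws open and shut, and the axes are right-handed (so a half turn about x gives the same grasp; the last joint's range is limited). The gripper opens to 88 mm and grips with 3 to 60 N. Pads are 19 mm wide; open, the fingers measure 130 mm over their backs; the gripper's body (78 mm by 193 mm) begins 47 mm behind the grasp point.
Start: joints at [-0.938, 0.359, 0.012, 0, -1.224, -0.288], TCP at [0.228, -0.635, 0.405] pointing down, gripper open.
Joint ranges: [-3.07, 3.07], [-1.43, 2.12], [-1.02, 1.25], [-3.03, 1.67], [-3.05, -0], [-3.03, 3.03]. Speed limits (rad/s): [2.39, 2.39, 3.01, 3.14, 3.14, 3.14].

## Interface

Orientations are given as [roll, pitch, yaw] about the fixed x, y, z axes, in that order (R = Rz(yaw) Ry(pitch) Rx(roll)).
In Python, from station import telemetry, optics, job_done, finder gives the robot as it stands.
- The arm moves only by the tool play_rows, never from a script. Its argument "steps" is a list of rows, each an object of numbers: "gripper": the opening, from 0 (shut) to 1 (fully open); "tx", "ty", "tz": the shift along the tool's x, y, z in units of 25 mm (1.0 is 25 mm); "ax", "ay", "az": the turn, a rotation vector about the tool's x, y, z in units of 6 degrees (1.0 is 6 degrees). In form: [{"gripper": .., "tx": .., "ty": .., "tz": .., "ax": .., "ay": .., "az": ..}, ...]. A call has 1 to 20 rows; each row shifts and turns the commanded pose from where the row before left it, along the tool's axes as they then stand; what a row does not reach is not made up. A row lasts 1/12 s, in which the tool goes at most 41.7 mm and 7.16 degrees, less where a joint would pass 70% of its speed; a pose out of reach is approached as far as the arm can. A call is refused whole if a number of a shift passes 1 or a number of a turn 1, either way. A call with a gripper value outside its range is refused whole. The fingers move at their own pace and stop on an object; "newtons" is the grip in N (left out, the last holds). Time passes only in rows, so rows that do not move let the fingers close. It gives the time, the measured TCP pose, the force and the opening at its end, in the units of the state.
- telemetry.get_state(): the state, without advancing time (a new reading comes with each control period).
- optics.grab_frame(name): name is "side" or "top"; returns the picture (480x640x3 uint8, red, green, blue); there is no depth.
- optics.calibration(name): a dict with "fx", "fy", "cx", "cy" (pixels), "k1" (the pictures are not rectified: a ray, as slopes to the right and down, at radius r is drawn at 1 + k1 r^2 times it, then the intrinsics apply), "T" (4x4, takes a point from camera to world coordinates). Camera axes: x right, y down, z forward; pixel columns grow to the right and rows downward; lengths in m; the calibration is good to about 2 mm. A picture is of the moment at which its call begins. calibration takes no time and is no camera call.
- job_done(): hands the job in, once; it reports no verdict.
Trained networks look in the newest picture that a camera, given by its name, has taken for a name from the list of things; names that differ only in an ending like _2 or _b are one class to them, and where a whole thing is asked for, a point or a joint stands for the part that bears it (a point fixed in the world has none). Each returns a list of dicts, best first, with "confidence" (0 to 1); they miss things now and then, are a little off and sometimes report something else, mostly with a low value. They report only what shows in the picture. A call takes as long as a camera call. They do not tell look-alikes from the thing itself.
- finder.look_for(query, camera): "extent" ([left, top, right, bottom] in pixels, round what is visible of it).
- finder.silhouettes(query, camera): "pixels" (480x640 bool, what is visible of it) and "extent" ([left, top, right, bottom] in pixels, round what is visible of it).
- finder.pinpoint(query, camera): "location" ([row, column] in pixels: a listed point, or the origin of a listed thing).
The state is a dict: "t": time; "q": joint angles; "qd": joint speeds; "joint_efforts": joint torques, N m; "eef_pos": TCP position; "ee_rot": TCP orientation; "force": force on the tool from outside, world axes, zero at the start; "moment": the same for the moment, N m; "width": finger opening in m.
Only numpy, scipy, OpenCV 4.12 (cv2) and the standard library are available. Lean on these libraries where they do the work, as an engineer would, in place of code of your own. Each camera call takes 0.05 s, during which the arm holds its last target.

## Task

Put the lid on the ceramic jar: set its plug in the mouth and turn it under a light touch until its two lugs find the notches and the lid sinks fully home, then turn it clockwise (seen from above) until it meets its stop, with the wooden bar in line with the ear on the jar, and let go. Press and turn only lightly, so that the ceramic does not crack, and leave the other things on the board where they are.

Things in the scene. Friction and masses are not known exactly. Their poses are not given: they have to be found in the camera images.
- jar: White ceramic jar, fixed, upright, 100 mm high, 100 mm outer diameter, on the 18 mm oak board. Origin at the centre of its underside, z up, +x towards its ear (a fin on its side). A steel collar in its mouth was fitted at another angle on every jar and cannot be turned by hand.
- jar_mouth (a point): Centre of the jar's mouth, level with the collar's top; axes as the jar. Collar 8 mm thick, bore 57 mm, two opposite notches 13 mm wide out to 37 mm from the axis. The line of the notches lies 0.6 to 1.4 rad anticlockwise (from above) of the jar's x axis; no pose tells where: find it by feel or eye.
- jar_ear (a point): Outer end of the jar's ear, an upright ceramic fin 10 mm wide and 30 mm high, 67 mm from the jar's axis along its +x and 38 mm below the mouth.
- jar_stop (a point): One of two fixed stops inside the jar, 13 mm below the mouth (the other is half a turn away). Under the collar the lugs turn freely; turned clockwise from the notches they meet the stops when the bar lies along the jar's x axis, to about 0.03 rad. The collar above the lugs then holds the lid, with 2 mm play.
- lid: Loose lid, 220 g give or take a third, standing upright on its plug; origin at the centre of the plug's foot, z up. White disc 96 mm across, 6 mm thick; wooden bar on top; steel plug below, 53.6 mm across, 24 mm long, its lowest 6 mm tapered to 40 mm. A half turn makes no difference.
- lid_bar (a point): Centre of the lid's bar, 45 mm above the plug's foot, to be pinched across its width; axes as the lid. Bar 62 mm long (x), 14 mm wide (y), 30 mm high; the disc's top is 15 mm below this point. Height above the jar's mouth: 37 mm when the lugs rest on top of the collar (plug's foot already in the bore), 21 mm fully home.
- lid_lug (a point): Outer end of one of the plug's two opposite lugs, 34 mm from the axis, in line with the bar's ends (lid +x and -x). Lugs 10 mm wide, 6 mm high, undersides 8 mm above the plug's foot, tops 10 mm below the disc. They fall into the notches when within about 0.05 rad of them.
- jam_mid (a point): Middle of a loose glass jam jar, 68 mm in diameter and 95 mm high: leave alone.
- cup_mid (a point): Middle of a loose stoneware cup, 76 mm in diameter and 80 mm high: leave alone.
- plate_mid (a point): Middle of a loose side plate, 160 mm in diameter and 16 mm high: leave alone.
- rack_mid (a point): Middle of a loose chrome toast rack, 70 mm (x) by 150 mm (y) and 77 mm high: leave alone. A low kettle base (fixed, 170 mm across and 32 mm high) stands at the far left of the board, beyond the work.
Not all that is in view belongs to the job. Leave any green or red look-alike of the lid alone.

How it is judged:
By the outcome, as a careful person would: the job done as asked, in the order asked, and still so for the second after the job is handed in, with the robot touching nothing.
It also fails if it takes over 72 s, if anything falls off the work surface, if the arm or the gripper's body presses on something with over 40 N, if the wrist force passes 120 N, or if a joint passes its speed limit or range.

## Working session

There is one attempt and no reset: what is moved stays moved. The work goes in short steps, Python scripts to look and compute and a tool call to move; the robot and the scene stay as the last step left them, time stands still between calls to the robot, and variables do not carry over. Pictures are saved under pics/ and viewed, and the job is handed in when it is done.

Besides the shell and the picture viewer there is one more tool, called after ">>>" by a JSON object that holds its "name" and its "arguments". play_rows: Moves the arm, as the interface text tells. Its arguments: {"type":"object","properties":{"steps":{"type":"array"},"newtons":{"type":"number"}},"required":["steps"]}

```bash
ls; mkdir -p pics; python3 - <<'E'
from station import telemetry, optics, finder
import cv2, numpy as np
s=telemetry.get_state(); print(s)
for n in ("side","top"):
    im=optics.grab_frame(n); cv2.imwrite(f"pics/{n}0.png",im[:,:,::-1]); print(n,optics.calibration(n))
E
```

```text
pics
{'t': 0.0, 'q': array([-9.37891630e-01,  3.59344937e-01,  1.10582974e-02, -3.70328053e-04,
       -1.22412252e+00, -2.88077324e-01]), 'qd': array([-0.00170886,  0.00061406,  0.00069314,  0.00011838,  0.00081515,
        0.00034021]), 'joint_efforts': array([-5.69922977e-04, -5.82708621e+01,  2.93047339e+01,  6.99706480e+00,
        6.75002040e-03, -1.70778249e-04]), 'eef_pos': array([ 0.22808567, -0.63507272,  0.40374571]), 'ee_rot': array([0.07551364, 1.56914633, 1.99101123]), 'force': array([ 0.17506986, -0.66783051, -0.2633309 ]), 'moment': array([ 0.03784383, -0.0446134 , -0.03754598]), 'width': 0.08763144066681523}
side {'fx': 465.5822930566229, 'fy': 465.5822930566229, 'cx': 319.6932099965967, 'cy': 237.38909804751242, 'k1': 0.011406805848150082, 'T': array([[-0.97725465, -0.12691148,  0.1699024 ,  0.36998059],
       [-0.21155784,  0.63902531, -0.73952007,  0.75130569],
       [-0.01471835, -0.75864361, -0.65133958,  0.7696321 ],
       [ 0.        ,  0.        ,  0.        ,  1.        ]])}
top {'fx': 437.2886769607301, 'fy': 437.2886769607301, 'cx': 314.7549942990137, 'cy': 240.41680736231015, 'k1': -0.09481702652736351, 'T': array([[ 0.02361814, -0.99194662,  0.12443504,  0.45046773],
       [-0.99950479, -0.02601825, -0.01769816,  0.00942498],
       [ 0.02079321, -0.12395542, -0.99206991,  0.88803374],
       [ 0.        ,  0.        ,  0.        ,  1.        ]])}
```

View pics/side0.png

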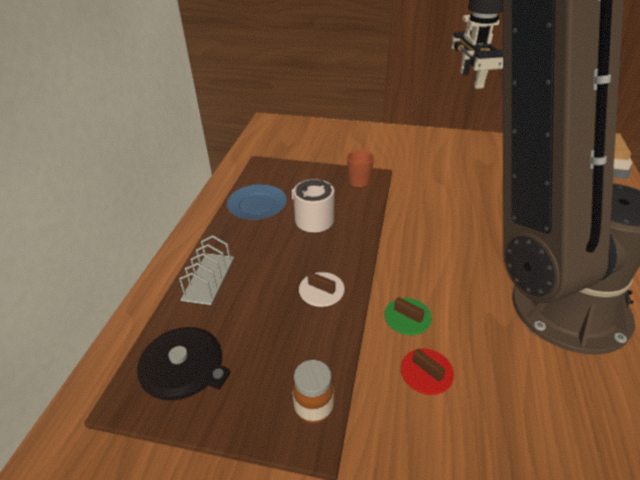

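View pics/top0.png

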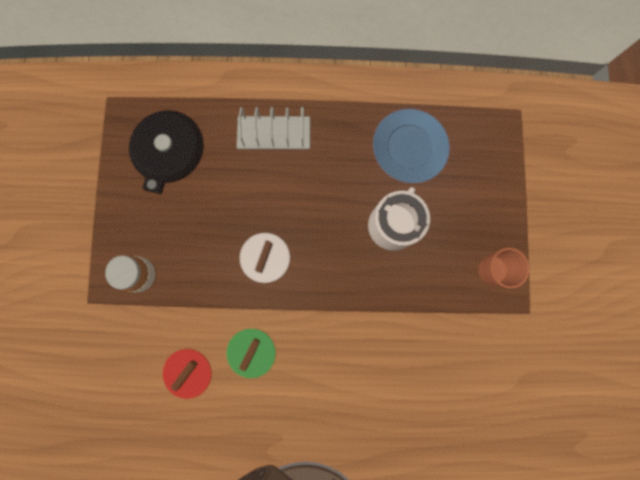

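```bash
python3 - <<'E'
from station import telemetry, optics, finder
for q in ("jar_mouth","jar_ear","lid_bar","lid_lug","lid","jar"):
  for c in ("top","side"):
    print(q,c,[(round(d['confidence'],2),[round(float(v)) for v in d['location']]) for d in finder.pinpoint(q,c)][:4])
E
```

```text
jar_mouth top [(0.7, [214, 405])]
jar_mouth side [(0.75, [194, 315]), (0.62, [282, 322])]
jar_ear top [(0.9, [191, 410]), (0.61, [268, 501])]
jar_ear side [(0.91, [189, 293])]
lid_bar top [(0.87, [376, 181]), (0.71, [256, 267])]
lid_bar side [(0.9, [367, 427]), (0.76, [280, 323]), (0.56, [309, 409])]
lid_lug top [(0.97, [243, 270]), (0.8, [383, 180]), (0.62, [366, 243])]
lid_lug side [(0.78, [291, 307]), (0.75, [328, 420]), (0.67, [192, 294])]
lid top [(0.91, [371, 191]), (0.89, [352, 256]), (0.62, [259, 266])]
lid side [(0.97, [322, 408]), (0.86, [378, 424]), (0.75, [296, 322])]
jar top [(0.56, [226, 392])]
jar side [(0.87, [223, 314])]
```

The white lid shows at top (265,257) and side (322,289). The green look-alike is at top (251,353) and the red one at top (187,373). The jar is at top (403,217), with its ear at (411,191). I choose the white lid on the board and will crop close on it and on the jar mouth.

```bash
cat > h.py <<'E'
import numpy as np, cv2
from station import telemetry, optics, finder
def ray(cam,u,v):
    c=optics.calibration(cam); x=(u-c['cx'])/c['fx']; y=(v-c['cy'])/c['fy']
    K=np.array([[c['fx'],0,c['cx']],[0,c['fy'],c['cy']],[0,0,1]])
    p=cv2.undistortPoints(np.array([[[u,v]]],float),K,np.array([c['k1'],0,0,0]))[0,0]
    T=c['T']; return T[:3,3],T[:3,:3]@np.array([p[0],p[1],1])
def atz(cam,u,v,z):
    o,d=ray(cam,u,v); return o+d*(z-o[2])/d[2]
def proj(cam,P):
    c=optics.calibration(cam); K=np.array([[c['fx'],0,c['cx']],[0,c['fy'],c['cy']],[0,0,1]])
    W=np.linalg.inv(c['T']); r,_=cv2.Rodrigues(W[:3,:3])
    return cv2.projectPoints(np.atleast_2d(np.array(P,float)),r,W[:3,3],K,np.array([c['k1'],0,0,0]))[0][:,0]
def crop(im,x0,y0,x1,y1,f,name):
    cv2.imwrite(name,cv2.resize(np.ascontiguousarray(im[y0:y1,x0:x1,::-1]),None,fx=f,fy=f,interpolation=cv2.INTER_CUBIC))
E
python3 - <<'E'
from h import *
t=cv2.imread('pics/top0.png')[:,:,::-1]; s=cv2.imread('pics/side0.png')[:,:,::-1]
a=[cv2.resize(np.ascontiguousarray(i),(390,290),interpolation=cv2.INTER_CUBIC) for i in (t[180:254,355:455],t[220:294,215:315],s[160:234,265:365],s[250:324,270:370])]
cv2.imwrite('pics/crops0.png',np.vstack([np.hstack(a[:2]),np.hstack(a[2:])])[:,:,::-1])
E
```

```text
(no output)
```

View pics/crops0.png

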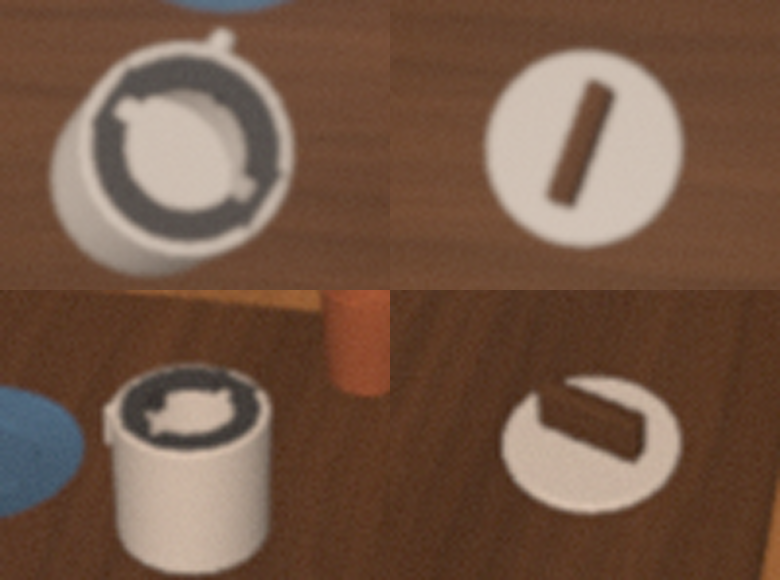

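The top-left crop shows the dark collar with its notches at upper-left and lower-right of the bore, and the ear at the top. The top-right crop shows the white lid with its bar. I'll rectify onto the known height planes and measure there.

```bash
cat >> h.py <<'E'
def rect(cam,im,cx,cy,z,half=0.07,n=280):
    # image with col -> -y (right is -y), row -> -x (up is +x)
    g=np.linspace(half,-half,n); Y,X=np.meshgrid(cy+g,cx+g)
    p=proj(cam,np.c_[X.ravel(),Y.ravel(),np.full(X.size,z)]).reshape(n,n,2).astype(np.float32)
    return cv2.remap(np.ascontiguousarray(im),p[...,0],p[...,1],cv2.INTER_CUBIC)
E
python3 - <<'E'
from h import *
t=cv2.imread('pics/top0.png'); s=cv2.imread('pics/side0.png')
print('jar',atz('top',405,214,.118),atz('side',315,194,.118),'lid',atz('top',265,257,.048),atz('side',322,289,.048))
print('ear',atz('top',410.5,191,.095),atz('side',293,189,.08))
J=atz('top',405,214,.118);L=atz('top',265,257,.048)
R=[rect(c,i,J[0],J[1],.118) for c,i in(('top',t),('side',s))]+[rect('top',t,L[0],L[1],.078),rect('side',s,L[0],L[1],.048)]
out=np.vstack([np.hstack(R[:2]),np.hstack(R[2:])])
cv2.imwrite('pics/rect0.png',out)
# disc ellipse fits
for c,i,o in(('top',t,L),('side',s,L)):
    r=rect(c,i,o[0],o[1],.048); g=cv2.GaussianBlur(r[...,0],(3,3),0)
    m=(g>110).astype(np.uint8); cs,_=cv2.findContours(m,0,1); k=max(cs,key=cv2.contourArea)
    (x,y),(a,b),an=cv2.fitEllipse(k); h=.07;n=280;px=2*h/(n-1)
    print(c,'lid centre',o[0]+h-y*px,o[1]+h-x*px,'diam',a*px,b*px)
for c,i in(('top',t),('side',s)):
    r=rect(c,i,J[0],J[1],.118); g=cv2.GaussianBlur(r,(3,3),0).max(2)
    m=(g<105).astype(np.uint8)
    n_,lab,st,ce=cv2.connectedComponentsWithStats(m)
    # component nearest radius
    print(c,[(st[k][4],ce[k].round(1)) for k in range(1,n_) if st[k][4]>200], np.percentile(g,[5,25,50,75,95]))
E
```

```text
jar [ 0.59934746 -0.16599608  0.118     ] [ 0.58503515 -0.14328521  0.118     ] lid [0.52115409 0.08945938 0.048     ] [0.51812862 0.09419144 0.048     ]
ear [ 0.64794428 -0.18192117  0.095     ] [ 0.65843519 -0.20630453  0.08      ]
top lid centre 0.520586814478849 0.09094451017122215 diam 0.09680365887166778 0.09703679894888273
side lid centre 0.5207483870069909 0.09421089078208125 diam 0.0894304938641073 0.09527960008190524
top [(np.int32(1631), array([88.2, 24.4])), (np.int32(232), array([232.6,   8.1])), (np.int32(9731), array([131.7, 149.2])), (np.int32(239), array([ 13.8, 103.4])), (np.int32(1119), array([255. , 195.4])), (np.int32(1311), array([245.7, 235.7])), (np.int32(843), array([ 29.2, 272. ]))] [ 88. 106. 112. 162. 205.]
side [(np.int32(47772), array([175.3, 132.8]))] [ 66.  84.  93. 146. 201.]
```

View pics/rect0.png

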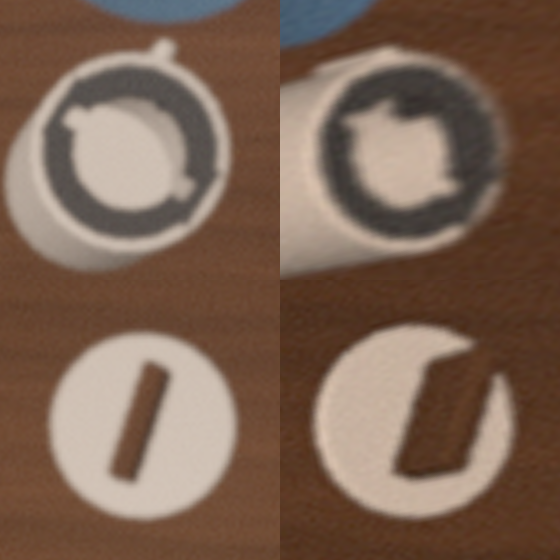

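```bash
python3 - <<'E'
from h import *
t=cv2.imread('pics/top0.png'); s=cv2.imread('pics/side0.png')
J=[.599,-.166];h=.07;n=280;px=2*h/(n-1)
w=lambda x,y,o:(o[0]+h-y*px,o[1]+h-x*px)
for c,i in(('top',t),('side',s)):
    r=rect(c,i,J[0],J[1],.118); g=cv2.GaussianBlur(r,(3,3),0)
    hsv=cv2.cvtColor(g,cv2.COLOR_BGR2HSV)
    m=((g.max(2)<(120 if c=='top' else 110))&(hsv[...,1]<65)).astype(np.uint8)
    m=cv2.morphologyEx(m,cv2.MORPH_OPEN,np.ones((5,5)))
    n_,lab,st,ce=cv2.connectedComponentsWithStats(m); k=1+np.argmax(st[1:,4]); m=(lab==k).astype(np.uint8)
    cs,hi=cv2.findContours(m,cv2.RETR_CCOMP,1); k=max(cs,key=cv2.contourArea)
    hu=cv2.convexHull(k); (x,y),(a,b),an=cv2.fitEllipse(hu); C=w(x,y,J)
    print(c,'collar centre',C,'diam',a*px,b*px)
    inn=[k2 for k2,hh in zip(cs,hi[0]) if hh[3]>=0 and cv2.contourArea(k2)>1000]
    for k2 in inn:
        P=np.array([np.array(w(*q[0],J))-C for q in k2]); rr=np.hypot(*P.T); th=np.degrees(np.arctan2(P[:,1],P[:,0]))
        bins=np.arange(-180,180,6)
        print([(int(b0),round(1000*rr[(th>=b0)&(th<b0+6)].max(),1)) for b0 in bins if ((th>=b0)&(th<b0+6)).any()])
# lid bar
L=[.5206,.0909]
r=rect('top',t,L[0],L[1],.078); g=cv2.GaussianBlur(r,(3,3),0)
m=(g[...,0]<100).astype(np.uint8); yy,xx=np.mgrid[:n,:n]; m[(np.hypot(yy-n/2,xx-n/2)*px)>.042]=0
cs,_=cv2.findContours(m,0,1);k=max(cs,key=cv2.contourArea); (x,y),(a,b),an=cv2.minAreaRect(k)
bx=cv2.boxPoints(((x,y),(a,b),an)); W=np.array([w(*q,L) for q in bx]); e=W[1]-W[0] if np.hypot(*(W[1]-W[0]))>np.hypot(*(W[2]-W[1])) else W[2]-W[1]
print('bar',w(x,y,L),a*px,b*px,np.degrees(np.arctan2(e[1],e[0])))
mm=cv2.moments(k); th=.5*np.arctan2(2*mm['mu11'],mm['mu20']-mm['mu02']);print('mom dir', np.degrees(np.arctan2(-np.cos(th),-np.sin(th))),w(mm['m10']/mm['m00'],mm['m01']/mm['m00'],L))
E
```

```text
top collar centre (0.5931551203026995, -0.16120975201787913) diam 0.08456040905367944 0.08684458305331541
[(-180, np.float64(30.7)), (-174, np.float64(30.7)), (-168, np.float64(30.6)), (-162, np.float64(30.8)), (-156, np.float64(30.7)), (-150, np.float64(30.9)), (-144, np.float64(31.6)), (-138, np.float64(36.6)), (-132, np.float64(37.4)), (-126, np.float64(37.6)), (-120, np.float64(37.5)), (-114, np.float64(35.0)), (-108, np.float64(29.5)), (-102, np.float64(29.2)), (-96, np.float64(28.8)), (-90, np.float64(28.7)), (-84, np.float64(28.5)), (-78, np.float64(28.5)), (-72, np.float64(28.3)), (-66, np.float64(28.1)), (-60, np.float64(28.0)), (-54, np.float64(28.1)), (-48, np.float64(27.8)), (-42, np.float64(27.1)), (-36, np.float64(26.4)), (-30, np.float64(27.2)), (-24, np.float64(27.9)), (-18, np.float64(27.7)), (-12, np.float64(27.5)), (-6, np.float64(27.7)), (0, np.float64(27.8)), (6, np.float64(27.7)), (12, np.float64(27.7)), (18, np.float64(27.9)), (24, np.float64(28.8)), (30, np.float64(30.3)), (36, np.float64(31.0)), (42, np.float64(35.9)), (48, np.float64(38.5)), (54, np.float64(
[... 1567 characters left out ...]
p.float64(34.3)), (54, np.float64(36.8)), (60, np.float64(37.8)), (66, np.float64(37.2)), (72, np.float64(31.5)), (78, np.float64(30.8)), (84, np.float64(31.1)), (90, np.float64(31.7)), (96, np.float64(31.5)), (102, np.float64(30.8)), (108, np.float64(30.9)), (114, np.float64(30.9)), (120, np.float64(30.7)), (126, np.float64(30.6)), (132, np.float64(30.3)), (138, np.float64(30.1)), (144, np.float64(29.9)), (150, np.float64(30.3)), (156, np.float64(30.1)), (162, np.float64(29.9)), (168, np.float64(29.5)), (174, np.float64(29.0))]
bar (0.5199727598566308, 0.08926917562724013) 0.013646531190496192 0.05918785997616347 -18.434946
mom dir -18.0330964776954 (0.5199301888654662, 0.08924176124795406)
```

```bash
python3 - <<'E'
from h import *
t=cv2.imread('pics/top0.png'); s=cv2.imread('pics/side0.png')
C=np.array([.593,-.1615])
for z in(.08,.095):
  for a,b in((410.5,191),(412,190)):
    P=atz('top',a,b,z)[:2]-C; print(z,np.hypot(*P),np.degrees(np.arctan2(P[1],P[0])))
R=[]
for a in (-16,-20,-24,-28):
    im=t.copy();u=np.array([np.cos(np.radians(a)),np.sin(np.radians(a))]);v=np.array([-u[1],u[0]])
    big=cv2.resize(im[170:264,345:475],None,fx=3,fy=3,interpolation=cv2.INTER_CUBIC)
    q=[np.r_[C+u*r+v*e,.095] for r,e in((.05,.005),(.067,.005),(.067,-.005),(.05,-.005))]
    p=(proj('top',q)-[345,170]+.5)*3-.5
    cv2.polylines(big,[p.round().astype(int)],True,(0,255,0),1)
    circ=[np.r_[C+.05*np.array([np.cos(k),np.sin(k)]),.118] for k in np.linspace(0,6.28,60)]
    cv2.polylines(big,[((proj('top',circ)-[345,170]+.5)*3-.5).round().astype(int)],True,(255,0,0),1)
    for an in (55.5,235.5):
        u2=np.array([np.cos(np.radians(an)),np.sin(np.radians(an))]);v2=np.array([-u2[1],u2[0]])
        q=[np.r_[C+u2*r+v2*e,.118] for r,e in((.028,.0065),(.037,.0065),(.037,-.0065),(.028,-.0065))]
        cv2.polylines(big,[((proj('top',q)-[345,170]+.5)*3-.5).round().astype(int)],True,(0,0,255),1)
    R.append(big)
cv2.imwrite('pics/ear.png',np.vstack([np.hstack(R[:2]),np.hstack(R[2:])]))
S=[]
for a in (-16,-20,-24,-28):
    u=np.array([np.cos(np.radians(a)),np.sin(np.radians(a))]);v=np.array([-u[1],u[0]])
    big=cv2.resize(s[160:254,250:380],None,fx=3,fy=3,interpolation=cv2.INTER_CUBIC)
    pr=lambda q:((proj('side',q)-[250,160]+.5)*3-.5).round().astype(int)
    for z in(.065,.095): cv2.polylines(big,[pr([np.r_[C+u*r+v*e,z] for r,e in((.05,.005),(.067,.005),(.067,-.005),(.05,-.005))])],True,(0,255,0),1)
    cv2.polylines(big,[pr([np.r_[C+.05*np.array([np.cos(k),np.sin(k)]),.118] for k in np.linspace(0,6.28,60)])],True,(255,0,0),1)
    S.append(big)
cv2.imwrite('pics/ears.png',np.vstack([np.hstack(S[:2]),np.hstack(S[2:])]))
E
```

```text
0.08 0.06341312691323434 -22.278445446769673
0.08 0.0664524139120044 -23.938286194544567
0.095 0.05861653354949466 -20.38861931452558
0.095 0.06154016861681197 -22.2375411065418
```

View pics/ear.png

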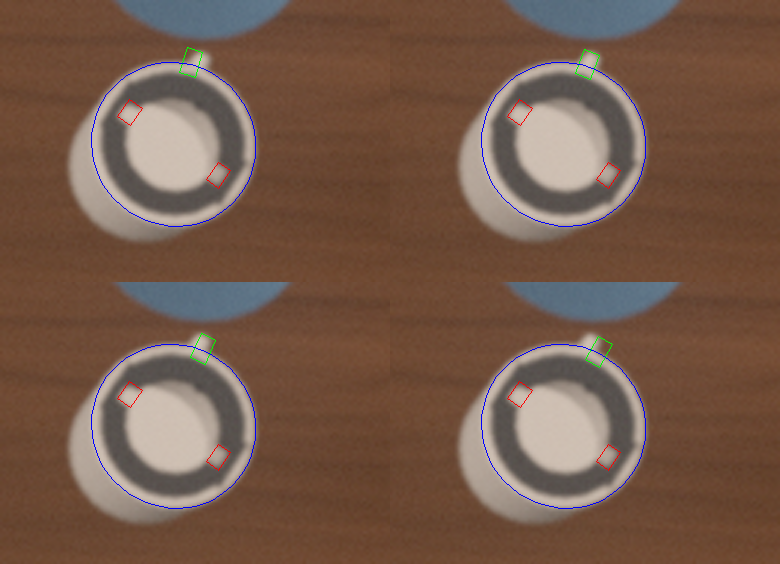

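View pics/ears.png

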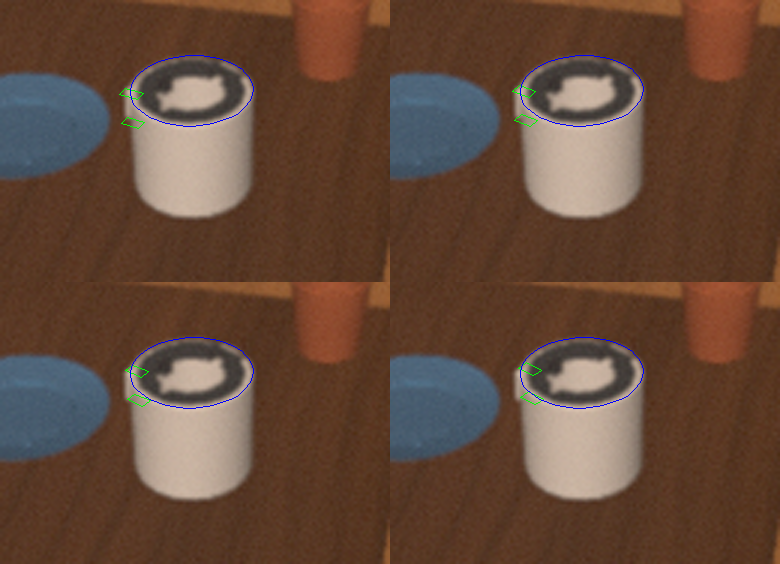

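```bash
cat >> h.py <<'E'
from scipy.spatial.transform import Rotation as Ro
def plan(pos,zang):
    s=telemetry.get_state(); R=Ro.from_euler('xyz',s['ee_rot']).as_matrix()
    za=np.degrees(np.arctan2(R[1,2],R[0,2]))
    d=(np.array(pos)-s['eef_pos'])
    xd=np.array([0,0,-1.]); zd=np.array([np.cos(np.radians(zang)),np.sin(np.radians(zang)),0]); D=np.c_[xd,np.cross(zd,xd),zd]
    print('t',round(s['t'],2),'tcp',s['eef_pos'].round(4),'zang',za.round(2),'q',s['q'].round(3),'F',s['force'].round(2),'M',s['moment'].round(3),'w',round(s['width'],4))
    print('world d',d.round(4),'shift units in target frame',(D.T@d/.025).round(2),'now frame',(R.T@d/.025).round(2),'rotvec/6deg now frame',(Ro.from_matrix(R.T@D).as_rotvec(degrees=True)/6).round(2))
E
python3 -c "
from h import *
plan([.52,.0905,.40],72); plan([.52,.0905,.40],-108)"
```

```text
t 0.7 tcp [ 0.2281 -0.6353  0.4047] zang 109.76 q [-0.938  0.359  0.012 -0.    -1.224 -0.288] F [ 0.21 -0.26 -0.44] M [-0.002 -0.005  0.069] w 0.0876
world d [ 0.2919  0.7258 -0.0047] shift units in target frame [ 0.19 -2.13 31.22] now frame [  0.19 -20.8   23.38] rotvec/6deg now frame [ 6.29 -0.    0.  ]
t 0.7 tcp [ 0.2281 -0.6353  0.4047] zang 109.76 q [-0.938  0.359  0.012 -0.    -1.224 -0.288] F [ 0.21 -0.26 -0.44] M [-0.002 -0.005  0.069] w 0.0876
world d [ 0.2919  0.7258 -0.0047] shift units in target frame [  0.19   2.13 -31.22] now frame [  0.19 -20.8   23.38] rotvec/6deg now frame [-23.71  -0.    -0.  ]
```

>>> {"name": "play_rows", "arguments": {"steps": [{"gripper": 1, "ty": -0.83, "tz": 0.93}, {"gripper": 1, "ty": -0.83, "tz": 0.93}, {"gripper": 1, "ty": -0.83, "tz": 0.93}, {"gripper": 1, "ty": -0.83, "tz": 0.93}, {"gripper": 1, "ty": -0.83, "tz": 0.93}, {"gripper": 1, "ty": -0.83, "tz": 0.93}, {"gripper": 1, "ty": -0.83, "tz": 0.93}, {"gripper": 1, "ty": -0.83, "tz": 0.93}, {"gripper": 1, "ty": -0.83, "tz": 0.93}, {"gripper": 1, "ty": -0.83, "tz": 0.93}, {"gripper": 1, "ty": -0.83, "tz": 0.93}, {"gripper": 1, "ty": -0.83, "tz": 0.93}, {"gripper": 1, "ty": -0.83, "tz": 0.93}, {"gripper": 1, "ty": -0.83, "tz": 0.93}, {"gripper": 1, "ty": -0.83, "tz": 0.93}, {"gripper": 1, "ty": -0.83, "tz": 0.93}, {"gripper": 1, "ty": -0.83, "tz": 0.93}, {"gripper": 1, "ty": -0.83, "tz": 0.93}, {"gripper": 1, "ty": -0.83, "tz": 0.93}, {"gripper": 1, "ty": -0.83, "tz": 0.93}]}}

```text
invalid input
```

>>> {"name": "play_rows", "arguments": {"steps": [{"gripper": 1, "ty": -0.83, "tz": 0.93}, {"gripper": 1, "ty": -0.83, "tz": 0.93}, {"gripper": 1, "ty": -0.83, "tz": 0.93}, {"gripper": 1, "ty": -0.83, "tz": 0.93}, {"gripper": 1, "ax": 0.9}, {"gripper": 1, "ax": 0.9}, {"gripper": 1, "ax": 0.9}, {"gripper": 1, "ax": 0.9}, {"gripper": 1, "ax": 0.9}, {"gripper": 1, "ax": 0.9}, {"gripper": 1, "ax": 0.9}, {"gripper": 1}, {"gripper": 1}]}}

```text
invalid input
```

```bash
python3 -c "
from h import *
plan([.52,.0905,.229],72)
for n in ('top','side'): cv2.imwrite(f'pics/{n}1.png',optics.grab_frame(n)[:,:,::-1])"
```

```text
t 0.7 tcp [ 0.2281 -0.6353  0.4047] zang 109.76 q [-0.938  0.359  0.012 -0.    -1.224 -0.288] F [ 0.21 -0.26 -0.44] M [-0.002 -0.005  0.069] w 0.0876
world d [ 0.2919  0.7258 -0.1757] shift units in target frame [ 7.03 -2.13 31.22] now frame [  7.03 -20.8   23.38] rotvec/6deg now frame [ 6.29 -0.    0.  ]
```

Every row needs all of its fields, so I'll send them in full.

>>> {"name": "play_rows", "arguments": {"steps": [{"gripper": 1, "tx": 0, "ty": -0.83, "tz": 0.93, "ax": 0, "ay": 0, "az": 0}], "newtons": 20}}

```text
t: 0.88
eef_pos: [0.2388, -0.6089, 0.4036]
ee_rot: [1.301, 1.569, -3.069]
force: [1.3, -0.1, -0.2]
width: 0.0875
```

>>> {"name": "play_rows", "arguments": {"steps": [{"gripper": 1, "tx": 0, "ty": -0.83, "tz": 0.93, "ax": 0, "ay": 0, "az": 0}, {"gripper": 1, "tx": 0, "ty": -0.83, "tz": 0.93, "ax": 0, "ay": 0, "az": 0}, {"gripper": 1, "tx": 0, "ty": -0.83, "tz": 0.93, "ax": 0, "ay": 0, "az": 0}, {"gripper": 1, "tx": 0, "ty": -0.83, "tz": 0.93, "ax": 0, "ay": 0, "az": 0}, {"gripper": 1, "tx": 0, "ty": -0.83, "tz": 0.93, "ax": 0, "ay": 0, "az": 0}, {"gripper": 1, "tx": 0, "ty": -0.83, "tz": 0.93, "ax": 0, "ay": 0, "az": 0}, {"gripper": 1, "tx": 0, "ty": -0.83, "tz": 0.93, "ax": 0, "ay": 0, "az": 0}, {"gripper": 1, "tx": 0, "ty": -0.83, "tz": 0.93, "ax": 0, "ay": 0, "az": 0}, {"gripper": 1, "tx": 0, "ty": -0.83, "tz": 0.93, "ax": 0, "ay": 0, "az": 0}, {"gripper": 1, "tx": 0, "ty": -0.83, "tz": 0.93, "ax": 0, "ay": 0, "az": 0}, {"gripper": 1, "tx": 0, "ty": -0.83, "tz": 0.93, "ax": 0, "ay": 0, "az": 0}, {"gripper": 1, "tx": 0, "ty": -0.83, "tz": 0.93, "ax": 0, "ay": 0, "az": 0}, {"gripper": 1, "tx": 0, "ty": -0.83, "tz": 0.93, "ax": 0, "ay": 0, "az": 0}, {"gripper": 1, "tx": 0, "ty": -0.83, "tz": 0.93, "ax": 0, "ay": 0, "az": 0}, {"gripper": 1, "tx": 0, "ty": -0.83, "tz": 0.93, "ax": 0, "ay": 0, "az": 0}, {"gripper": 1, "tx": 0, "ty": -0.83, "tz": 0.93, "ax": 0, "ay": 0, "az": 0}, {"gripper": 1, "tx": 0, "ty": -0.83, "tz": 0.93, "ax": 0, "ay": 0, "az": 0}, {"gripper": 1, "tx": 0, "ty": -0.83, "tz": 0.93, "ax": 0, "ay": 0, "az": 0}, {"gripper": 1, "tx": 0, "ty": -0.83, "tz": 0.93, "ax": 0, "ay": 0, "az": 0}, {"gripper": 1, "tx": 0, "ty": -0.83, "tz": 0.93, "ax": 0, "ay": 0, "az": 0}]}}

```text
t: 2.55
eef_pos: [0.4734, -0.0269, 0.4051]
ee_rot: [-1.636, 1.57, 0.28]
force: [0.8, 0.7, 0.6]
width: 0.0875
```

>>> {"name": "play_rows", "arguments": {"steps": [{"gripper": 1, "tx": 0, "ty": -0.83, "tz": 0.93, "ax": 0, "ay": 0, "az": 0}, {"gripper": 1, "tx": 0, "ty": -0.83, "tz": 0.93, "ax": 0, "ay": 0, "az": 0}, {"gripper": 1, "tx": 0, "ty": -0.83, "tz": 0.93, "ax": 0, "ay": 0, "az": 0}, {"gripper": 1, "tx": 0, "ty": 0, "tz": 0, "ax": 0.9, "ay": 0, "az": 0}, {"gripper": 1, "tx": 0, "ty": 0, "tz": 0, "ax": 0.9, "ay": 0, "az": 0}, {"gripper": 1, "tx": 0, "ty": 0, "tz": 0, "ax": 0.9, "ay": 0, "az": 0}, {"gripper": 1, "tx": 0, "ty": 0, "tz": 0, "ax": 0.9, "ay": 0, "az": 0}, {"gripper": 1, "tx": 0, "ty": 0, "tz": 0, "ax": 0.9, "ay": 0, "az": 0}, {"gripper": 1, "tx": 0, "ty": 0, "tz": 0, "ax": 0.9, "ay": 0, "az": 0}, {"gripper": 1, "tx": 0, "ty": 0, "tz": 0, "ax": 0.9, "ay": 0, "az": 0}, {"gripper": 1, "tx": 0, "ty": 0, "tz": 0, "ax": 0, "ay": 0, "az": 0}]}}

```text
t: 3.47
eef_pos: [0.5082, 0.0582, 0.4048]
ee_rot: [-0.739, 1.57, 0.513]
force: [-0.7, -0.5, 0.5]
width: 0.0874
```

```bash
python3 -c "
from h import *
for n in ('top','side'): cv2.imwrite(f'pics/{n}1.png',optics.grab_frame(n)[:,:,::-1])
plan([.52,.0905,.229],72)
"
```

```text
t 3.57 tcp [0.5082 0.0582 0.4048] zang 72.14 q [ 0.498  0.088 -0.342  0.    -1.14  -2.381] F [-0.65  0.6  -0.25] M [-0.024 -0.018 -0.017] w 0.0877
world d [ 0.0118  0.0323 -0.1758] shift units in target frame [ 7.03 -0.05  1.37] now frame [ 7.03 -0.05  1.37] rotvec/6deg now frame [0.02 0.   0.  ]
```

View pics/side1.png

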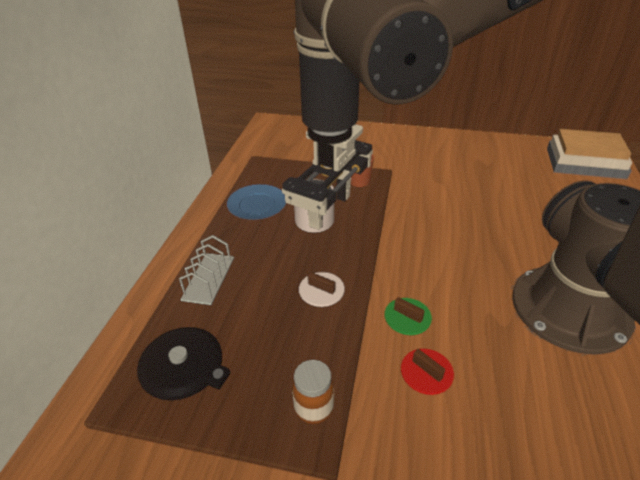

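The white lid still sits at side (322,289), and nothing has been disturbed. The gripper is above it and off to one side, so I'll align and descend.

>>> {"name": "play_rows", "arguments": {"steps": [{"gripper": 1, "tx": 0, "ty": -0.05, "tz": 0.7, "ax": 0.02, "ay": 0, "az": 0}, {"gripper": 1, "tx": 0.5, "ty": 0, "tz": 0.67, "ax": 0, "ay": 0, "az": 0}, {"gripper": 1, "tx": 0.9, "ty": 0, "tz": 0, "ax": 0, "ay": 0, "az": 0}, {"gripper": 1, "tx": 0.9, "ty": 0, "tz": 0, "ax": 0, "ay": 0, "az": 0}, {"gripper": 1, "tx": 0.9, "ty": 0, "tz": 0, "ax": 0, "ay": 0, "az": 0}, {"gripper": 1, "tx": 0.9, "ty": 0, "tz": 0, "ax": 0, "ay": 0, "az": 0}, {"gripper": 1, "tx": 0.9, "ty": 0, "tz": 0, "ax": 0, "ay": 0, "az": 0}, {"gripper": 1, "tx": 0, "ty": 0, "tz": 0, "ax": 0, "ay": 0, "az": 0}]}}

```text
t: 4.23
eef_pos: [0.5188, 0.0902, 0.2756]
ee_rot: [2.284, 1.564, -2.744]
force: [-0.9, 0.9, 0.1]
width: 0.0879
```

```bash
python3 -c "
from h import *
s=optics.grab_frame('side');t=optics.grab_frame('top'); cv2.imwrite('pics/side2.png',np.hstack([cv2.resize(s[180:340,230:430],(400,320)),cv2.resize(t[180:340,165:365],(400,320))])[:,:,::-1])
plan([.52,.0905,.229],72)
"
```

```text
t 4.33 tcp [0.5203 0.0907 0.2796] zang 71.95 q [ 0.544  0.239 -0.476  0.    -0.858 -2.431] F [-0.46 -0.14  0.22] M [ 0.008 -0.121 -0.033] w 0.0877
world d [-0.0003 -0.0002 -0.0506] shift units in target frame [ 2.02  0.01 -0.01] now frame [ 2.02  0.01 -0.01] rotvec/6deg now frame [-0.01 -0.01 -0.01]
```

View pics/side2.png

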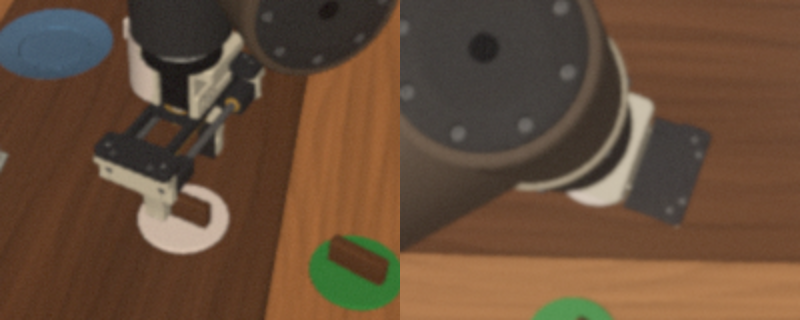

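The open fingers straddle the lid's bar at about (175,208) in the crop. I'll go down and grip.

>>> {"name": "play_rows", "arguments": {"steps": [{"gripper": 1, "tx": 0.7, "ty": 0, "tz": 0, "ax": 0, "ay": 0, "az": 0}, {"gripper": 1, "tx": 0.7, "ty": 0, "tz": 0, "ax": 0, "ay": 0, "az": 0}, {"gripper": 1, "tx": 0.6, "ty": 0, "tz": 0, "ax": 0, "ay": 0, "az": 0}, {"gripper": 1, "tx": 0, "ty": 0, "tz": 0, "ax": 0, "ay": 0, "az": 0}, {"gripper": 1, "tx": 0, "ty": 0, "tz": 0, "ax": 0, "ay": 0, "az": 0}]}}

```text
t: 4.75
eef_pos: [0.5206, 0.0907, 0.2308]
ee_rot: [-1.206, 1.57, 0.049]
force: [0.6, 0.9, 0.8]
width: 0.0874
```

>>> {"name": "play_rows", "arguments": {"steps": [{"gripper": 0, "tx": 0, "ty": 0, "tz": 0, "ax": 0, "ay": 0, "az": 0}, {"gripper": 0, "tx": 0, "ty": 0, "tz": 0, "ax": 0, "ay": 0, "az": 0}, {"gripper": 0, "tx": 0, "ty": 0, "tz": 0, "ax": 0, "ay": 0, "az": 0}, {"gripper": 0, "tx": 0, "ty": 0, "tz": 0, "ax": 0, "ay": 0, "az": 0}, {"gripper": 0, "tx": 0, "ty": 0, "tz": 0, "ax": 0, "ay": 0, "az": 0}, {"gripper": 0, "tx": 0, "ty": 0, "tz": 0, "ax": 0, "ay": 0, "az": 0}, {"gripper": 0, "tx": 0, "ty": 0, "tz": 0, "ax": 0, "ay": 0, "az": 0}, {"gripper": 0, "tx": 0, "ty": 0, "tz": 0, "ax": 0, "ay": 0, "az": 0}, {"gripper": 0, "tx": 0, "ty": 0, "tz": 0, "ax": 0, "ay": 0, "az": 0}, {"gripper": 0, "tx": 0, "ty": 0, "tz": 0, "ax": 0, "ay": 0, "az": 0}], "newtons": 20}}

```text
t: 5.58
eef_pos: [0.52, 0.0904, 0.2296]
ee_rot: [2.392, 1.571, -2.638]
force: [-0.2, -0.7, 0.1]
width: 0.0263
```

>>> {"name": "play_rows", "arguments": {"steps": [{"gripper": 0, "tx": 0, "ty": 0, "tz": 0, "ax": 0, "ay": 0, "az": 0}, {"gripper": 0, "tx": 0, "ty": 0, "tz": 0, "ax": 0, "ay": 0, "az": 0}, {"gripper": 0, "tx": 0, "ty": 0, "tz": 0, "ax": 0, "ay": 0, "az": 0}, {"gripper": 0, "tx": 0, "ty": 0, "tz": 0, "ax": 0, "ay": 0, "az": 0}, {"gripper": 0, "tx": 0, "ty": 0, "tz": 0, "ax": 0, "ay": 0, "az": 0}, {"gripper": 0, "tx": 0, "ty": 0, "tz": 0, "ax": 0, "ay": 0, "az": 0}]}}

```text
t: 6.08
eef_pos: [0.52, 0.0904, 0.2296]
ee_rot: [1.856, 1.571, 3.11]
force: [-0.0, 0.2, -0.2]
width: 0.014
```

>>> {"name": "play_rows", "arguments": {"steps": [{"gripper": 0, "tx": -0.3, "ty": 0, "tz": 0, "ax": 0, "ay": 0, "az": 0}, {"gripper": 0, "tx": -0.6, "ty": 0, "tz": 0, "ax": 0, "ay": 0, "az": 0}, {"gripper": 0, "tx": -0.8, "ty": 0, "tz": 0, "ax": 0, "ay": 0, "az": 0}, {"gripper": 0, "tx": -0.8, "ty": 0, "tz": 0, "ax": 0, "ay": 0, "az": 0}, {"gripper": 0, "tx": -0.8, "ty": 0, "tz": 0, "ax": 0, "ay": 0, "az": 0}, {"gripper": 0, "tx": -0.8, "ty": 0, "tz": 0, "ax": 0, "ay": 0, "az": 0}, {"gripper": 0, "tx": -0.8, "ty": 0, "tz": 0, "ax": 0, "ay": 0, "az": 0}, {"gripper": 0, "tx": -0.6, "ty": 0, "tz": 0, "ax": 0, "ay": 0, "az": 0}, {"gripper": 0, "tx": -0.3, "ty": 0, "tz": 0, "ax": 0, "ay": 0, "az": 0}, {"gripper": 0, "tx": 0, "ty": 0, "tz": 0, "ax": 0, "ay": 0, "az": 0}, {"gripper": 0, "tx": 0, "ty": 0, "tz": 0, "ax": 0, "ay": 0, "az": 0}]}}

```text
t: 7.0
eef_pos: [0.5197, 0.0903, 0.3744]
ee_rot: [0.828, 1.57, 2.082]
force: [-0.0, -0.1, -2.1]
width: 0.014
```

```bash
python3 -c "
from h import *
s=optics.grab_frame('side');t=optics.grab_frame('top'); cv2.imwrite('pics/lift.png',np.hstack([cv2.resize(s[100:340,230:430],(400,480)),cv2.resize(t[130:370,165:365],(400,480))])[:,:,::-1])
plan([.593,-.1615,.375],145.5)
"
```

```text
t 7.1 tcp [0.5196 0.0902 0.3734] zang 71.83 q [ 5.440e-01  1.400e-01 -3.560e-01 -1.000e-03 -1.076e+00 -2.432e+00] F [ 0.38 -0.19 -1.51] M [-0.008 -0.048 -0.012] w 0.0138
world d [ 0.0734 -0.2517  0.0016] shift units in target frame [-0.06  6.64 -8.12] now frame [-0.06 -5.93 -8.65] rotvec/6deg now frame [-12.28   0.    -0.02]
```

View pics/lift.png

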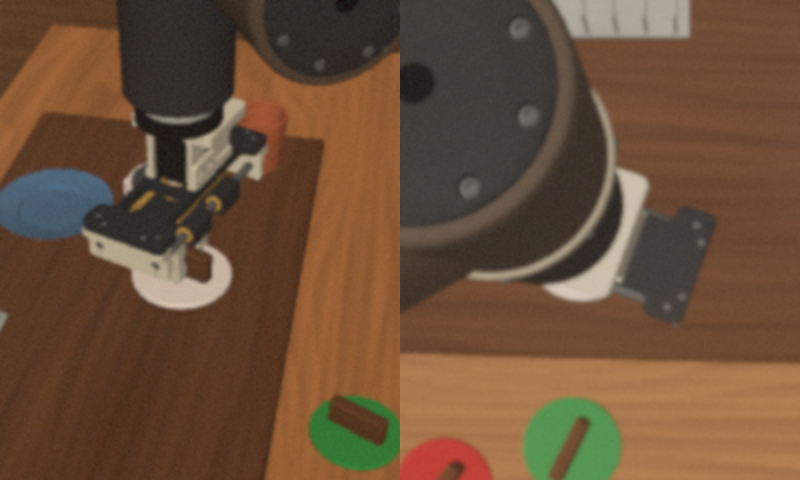

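>>> {"name": "play_rows", "arguments": {"steps": [{"gripper": 0, "tx": 0, "ty": -0.25, "tz": -0.36, "ax": 0, "ay": 0, "az": 0}, {"gripper": 0, "tx": 0, "ty": -0.49, "tz": -0.72, "ax": 0, "ay": 0, "az": 0}, {"gripper": 0, "tx": 0, "ty": -0.49, "tz": -0.72, "ax": 0, "ay": 0, "az": 0}, {"gripper": 0, "tx": 0, "ty": -0.49, "tz": -0.72, "ax": 0, "ay": 0, "az": 0}, {"gripper": 0, "tx": 0, "ty": -0.49, "tz": -0.72, "ax": 0, "ay": 0, "az": 0}, {"gripper": 0, "tx": 0, "ty": -0.49, "tz": -0.72, "ax": 0, "ay": 0, "az": 0}, {"gripper": 0, "tx": 0, "ty": -0.49, "tz": -0.72, "ax": 0, "ay": 0, "az": 0}, {"gripper": 0, "tx": 0, "ty": -0.49, "tz": -0.72, "ax": 0, "ay": 0, "az": 0}, {"gripper": 0, "tx": 0, "ty": -0.49, "tz": -0.72, "ax": 0, "ay": 0, "az": 0}, {"gripper": 0, "tx": 0, "ty": -0.49, "tz": -0.72, "ax": 0, "ay": 0, "az": 0}, {"gripper": 0, "tx": 0, "ty": -0.49, "tz": -0.72, "ax": 0, "ay": 0, "az": 0}, {"gripper": 0, "tx": 0, "ty": -0.49, "tz": -0.72, "ax": 0, "ay": 0, "az": 0}, {"gripper": 0, "tx": 0, "ty": -0.29, "tz": -0.37, "ax": 0, "ay": 0, "az": 0}]}}

```text
t: 8.18
eef_pos: [0.5936, -0.1637, 0.3732]
ee_rot: [2.026, 1.568, -3.004]
force: [0.2, 0.6, -2.1]
width: 0.014
```

>>> {"name": "play_rows", "arguments": {"steps": [{"gripper": 0, "tx": 0, "ty": 0, "tz": 0, "ax": -0.9, "ay": 0, "az": 0}, {"gripper": 0, "tx": 0, "ty": 0, "tz": 0, "ax": -0.9, "ay": 0, "az": 0}, {"gripper": 0, "tx": 0, "ty": 0, "tz": 0, "ax": -0.9, "ay": 0, "az": 0}, {"gripper": 0, "tx": 0, "ty": 0, "tz": 0, "ax": -0.9, "ay": 0, "az": 0}, {"gripper": 0, "tx": 0, "ty": 0, "tz": 0, "ax": -0.9, "ay": 0, "az": 0}, {"gripper": 0, "tx": 0, "ty": 0, "tz": 0, "ax": -0.9, "ay": 0, "az": 0}, {"gripper": 0, "tx": 0, "ty": 0, "tz": 0, "ax": -0.9, "ay": 0, "az": 0}, {"gripper": 0, "tx": 0, "ty": 0, "tz": 0, "ax": -0.9, "ay": 0, "az": 0}, {"gripper": 0, "tx": 0, "ty": 0, "tz": 0, "ax": -0.9, "ay": 0, "az": 0}, {"gripper": 0, "tx": 0, "ty": 0, "tz": 0, "ax": -0.9, "ay": 0, "az": 0}, {"gripper": 0, "tx": 0, "ty": 0, "tz": 0, "ax": -0.9, "ay": 0, "az": 0}, {"gripper": 0, "tx": 0, "ty": 0, "tz": 0, "ax": -0.9, "ay": 0, "az": 0}, {"gripper": 0, "tx": 0, "ty": 0, "tz": 0, "ax": -0.9, "ay": 0, "az": 0}, {"gripper": 0, "tx": 0, "ty": 0, "tz": 0, "ax": -0.9, "ay": 0, "az": 0}, {"gripper": 0, "tx": 0, "ty": 0, "tz": 0, "ax": -0.9, "ay": 0, "az": 0}, {"gripper": 0, "tx": 0, "ty": 0, "tz": 0, "ax": 0, "ay": 0, "az": 0}]}}

```text
t: 9.52
eef_pos: [0.5934, -0.1614, 0.3737]
ee_rot: [0.404, 1.569, 3.076]
force: [-1.0, -0.8, -1.9]
width: 0.0142
```

```bash
python3 -c "
from h import *
s=optics.grab_frame('side');t=optics.grab_frame('top'); cv2.imwrite('pics/over.png',np.hstack([cv2.resize(s[60:300,210:410],(400,480)),cv2.resize(t[100:340,300:500],(400,480))])[:,:,::-1])
plan([.593,-.1615,.331],153)
"
```

```text
t 9.62 tcp [ 0.5934 -0.1614  0.3739] zang 152.65 q [ 0.052  0.282 -0.17  -0.    -1.12  -0.529] F [-0.18  0.53 -1.58] M [ 0.035  0.106 -0.024] w 0.0139
world d [-0.0004 -0.0001 -0.0429] shift units in target frame [1.72 0.01 0.01] now frame [1.72 0.01 0.01] rotvec/6deg now frame [-0.06  0.01 -0.  ]
```

View pics/over.png

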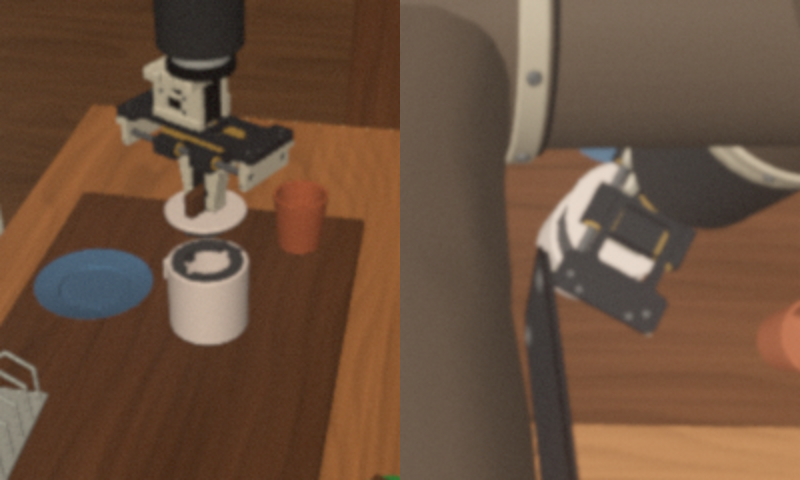

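The lid hangs upright about 40 mm above the jar. I'll check the disc centre in the side view before lowering.

```bash
python3 - <<'E'
from h import *
s=optics.grab_frame('side')[:,:,::-1]
z=telemetry.get_state()['eef_pos'][2]-.2116+.030
o=[.593,-.1615];r=rect('side',s,o[0],o[1],z)
for dx,dy,col in((0,0,(0,0,255)),):
    cv2.circle(r,(140,140),96,col,1)
r2=rect('side',s,o[0],o[1],.118); cv2.circle(r2,(140,140),100,(0,0,255),1)
cv2.imwrite('pics/disc.png',cv2.resize(np.hstack([r,r2]),None,fx=1.4,fy=1.4))
E
```

```text
(no output)
```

View pics/disc.png

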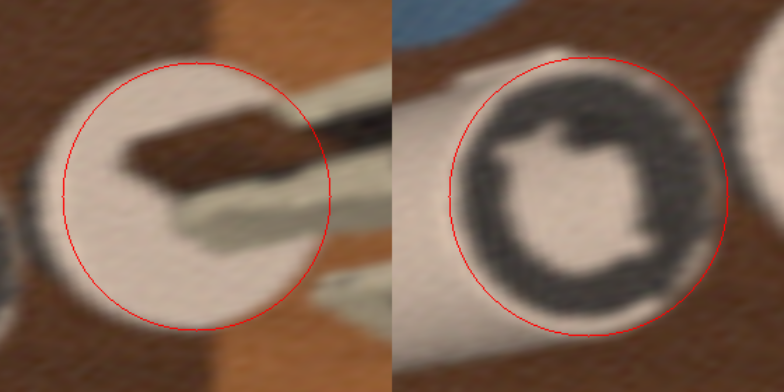

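>>> {"name": "play_rows", "arguments": {"steps": [{"gripper": 0, "tx": 0.5, "ty": 0, "tz": 0, "ax": 0, "ay": 0, "az": 0}, {"gripper": 0, "tx": 0.5, "ty": 0, "tz": 0, "ax": 0, "ay": 0, "az": 0}, {"gripper": 0, "tx": 0.4, "ty": 0, "tz": 0, "ax": 0, "ay": 0, "az": 0}, {"gripper": 0, "tx": 0.28, "ty": 0, "tz": 0, "ax": 0, "ay": 0, "az": 0}, {"gripper": 0, "tx": 0, "ty": 0, "tz": 0, "ax": 0, "ay": 0, "az": 0}, {"gripper": 0, "tx": 0, "ty": 0, "tz": 0, "ax": 0, "ay": 0, "az": 0}]}}

```text
t: 10.17
eef_pos: [0.5936, -0.1613, 0.3324]
ee_rot: [0.773, 1.57, -2.844]
force: [-0.4, 0.0, -2.2]
width: 0.0141
```

>>> {"name": "play_rows", "arguments": {"steps": [{"gripper": 0, "tx": 0.08, "ty": 0, "tz": 0, "ax": 0, "ay": 0, "az": 0}, {"gripper": 0, "tx": 0.08, "ty": 0, "tz": 0, "ax": 0, "ay": 0, "az": 0}, {"gripper": 0, "tx": 0, "ty": 0, "tz": 0, "ax": 0, "ay": 0, "az": 0}, {"gripper": 0, "tx": 0, "ty": 0, "tz": 0, "ax": 0, "ay": 0, "az": 0}]}}

```text
t: 10.5
eef_pos: [0.5935, -0.1613, 0.3289]
ee_rot: [-2.685, 1.57, -0.018]
force: [-0.6, 0.2, -2.2]
width: 0.0137
```

```bash
python3 - <<'E'
from h import *
s=optics.grab_frame('side'); cv2.imwrite('pics/low.png',cv2.resize(s[100:260,250:410],(640,640))[:600,:,::-1])
plan([.593,-.1615,.3216],153)
E
```

```text
t 10.55 tcp [ 0.5935 -0.1613  0.3289] zang 152.83 q [ 0.052  0.319 -0.229  0.    -1.023 -0.526] F [ 0.7   0.38 -2.26] M [0.002 0.065 0.009] w 0.014
world d [-0.0005 -0.0002 -0.0073] shift units in target frame [0.29 0.02 0.02] now frame [0.29 0.02 0.02] rotvec/6deg now frame [-0.03 -0.    0.  ]
```

View pics/low.png

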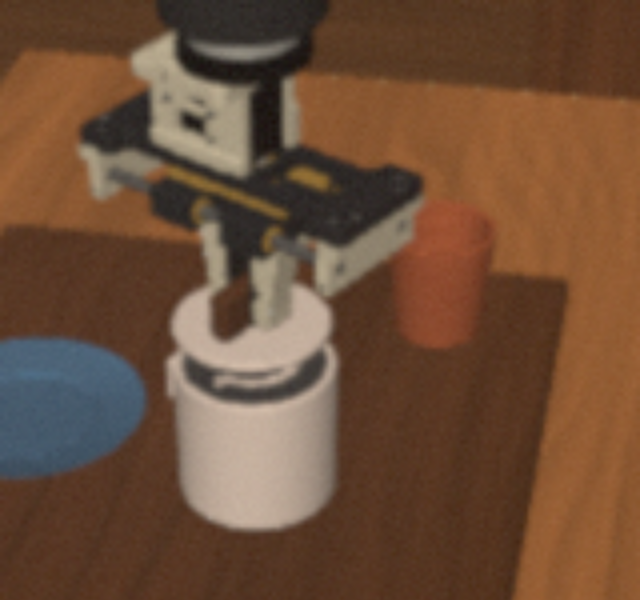

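In this view the disc centre (col 252) sits a little left of the jar axis (col 257). I'll measure the offset with overlays.

```bash
python3 - <<'E'
from h import *
s=optics.grab_frame('side')[:,:,::-1].copy()
zt=telemetry.get_state()['eef_pos'][2]-.2116+.030
f=8;x0,y0=285,165
big=cv2.resize(np.ascontiguousarray(s[y0:y0+72,x0:x0+72]),None,fx=f,fy=f,interpolation=cv2.INTER_CUBIC)
def dr(c,r,z,col):
    q=[[c[0]+r*np.cos(k),c[1]+r*np.sin(k),z] for k in np.linspace(0,2*np.pi,90)]
    cv2.polylines(big,[((proj('side',q)-[x0,y0]+.5)*f-.5).round().astype(int)],True,col,1)
C=(.5934,-.1613)
dr(C,.048,zt,(0,0,255)); dr(C,.048,zt-.006,(0,0,255)); dr(C,.05,.118,(0,255,0)); dr(C,.05,.018,(0,255,0))
cv2.imwrite('pics/ov.png',big)
E
```

```text
(no output)
```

View pics/ov.png

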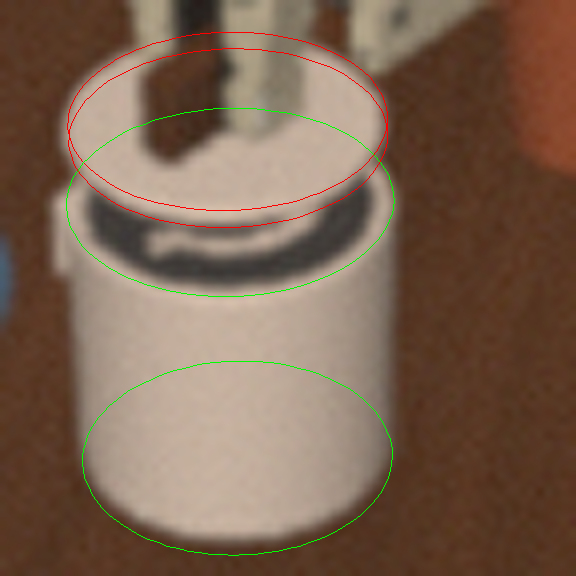

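>>> {"name": "play_rows", "arguments": {"steps": [{"gripper": 0, "tx": 0.08, "ty": 0, "tz": 0, "ax": 0, "ay": 0, "az": 0}, {"gripper": 0, "tx": 0, "ty": 0, "tz": 0, "ax": 0, "ay": 0, "az": 0}, {"gripper": 0, "tx": 0.08, "ty": 0, "tz": 0, "ax": 0, "ay": 0, "az": 0}, {"gripper": 0, "tx": 0, "ty": 0, "tz": 0, "ax": 0, "ay": 0, "az": 0}, {"gripper": 0, "tx": 0, "ty": 0, "tz": 0, "ax": 0, "ay": 0, "az": 0}]}}

```text
t: 11.02
eef_pos: [0.5934, -0.1613, 0.3245]
ee_rot: [0.502, 1.57, -3.114]
force: [-0.3, -0.6, -2.1]
width: 0.0137
```

```bash
python3 -c "
from h import *
plan([.593,-.1615,.3216],153)"
```

```text
t 11.02 tcp [ 0.5934 -0.1613  0.3245] zang 152.84 q [ 0.052  0.323 -0.234 -0.    -1.015 -0.526] F [-0.27 -0.65 -2.1 ] M [0.039 0.045 0.046] w 0.0137
world d [-0.0004 -0.0002 -0.0029] shift units in target frame [0.12 0.02 0.01] now frame [0.12 0.02 0.01] rotvec/6deg now frame [-0.03  0.   -0.  ]
```

>>> {"name": "play_rows", "arguments": {"steps": [{"gripper": 0, "tx": 0.06, "ty": 0, "tz": 0, "ax": 0, "ay": 0, "az": 0}, {"gripper": 0, "tx": 0, "ty": 0, "tz": 0, "ax": 0, "ay": 0, "az": 0}, {"gripper": 0, "tx": 0, "ty": 0, "tz": 0, "ax": 0, "ay": 0, "az": 0}]}}

```text
t: 11.27
eef_pos: [0.5935, -0.1613, 0.3231]
ee_rot: [0.523, 1.571, -3.093]
force: [1.0, -0.1, -1.7]
width: 0.0138
```

>>> {"name": "play_rows", "arguments": {"steps": [{"gripper": 0, "tx": 0.04, "ty": 0, "tz": 0, "ax": 0, "ay": 0, "az": 0}, {"gripper": 0, "tx": 0, "ty": 0, "tz": 0, "ax": 0, "ay": 0, "az": 0}, {"gripper": 0, "tx": 0, "ty": 0, "tz": 0, "ax": 0, "ay": 0, "az": 0}]}}

```text
t: 11.52
eef_pos: [0.5935, -0.1613, 0.3221]
ee_rot: [0.342, 1.571, 3.009]
force: [-0.5, -0.2, -1.8]
width: 0.0137
```

>>> {"name": "play_rows", "arguments": {"steps": [{"gripper": 0, "tx": 0.03, "ty": 0, "tz": 0, "ax": 0, "ay": 0, "az": 0}, {"gripper": 0, "tx": 0, "ty": 0, "tz": 0, "ax": 0, "ay": 0, "az": 0}, {"gripper": 0, "tx": 0, "ty": 0, "tz": 0, "ax": 0, "ay": 0, "az": 0}]}}

```text
t: 11.77
eef_pos: [0.5935, -0.1613, 0.3216]
ee_rot: [-2.861, 1.57, -0.193]
force: [-0.6, 0.0, 0.3]
width: 0.0141
```

>>> {"name": "play_rows", "arguments": {"steps": [{"gripper": 0, "tx": 0.03, "ty": 0, "tz": 0, "ax": 0, "ay": 0, "az": 0}, {"gripper": 0, "tx": 0, "ty": 0, "tz": 0, "ax": 0, "ay": 0, "az": 0}, {"gripper": 0, "tx": 0, "ty": 0, "tz": 0, "ax": 0, "ay": 0, "az": 0}]}}

```text
t: 12.02
eef_pos: [0.5936, -0.1613, 0.3214]
ee_rot: [-2.974, 1.57, -0.306]
force: [-1.5, 1.2, 5.5]
width: 0.0137
```

The lugs touch the collar at TCP z ≈ 0.3215, just as predicted. I'll ease off slightly and sweep clockwise.

>>> {"name": "play_rows", "arguments": {"steps": [{"gripper": 0, "tx": -0.01, "ty": 0, "tz": 0, "ax": 0.2, "ay": 0, "az": 0}, {"gripper": 0, "tx": 0, "ty": 0, "tz": 0, "ax": 0.2, "ay": 0, "az": 0}, {"gripper": 0, "tx": 0, "ty": 0, "tz": 0, "ax": 0, "ay": 0, "az": 0}]}}

```text
t: 12.27
eef_pos: [0.5939, -0.1614, 0.3211]
ee_rot: [-2.838, 1.57, -0.214]
force: [2.3, -0.8, 1.6]
width: 0.0138
```

>>> {"name": "play_rows", "arguments": {"steps": [{"gripper": 0, "tx": 0, "ty": 0, "tz": 0, "ax": 0.15, "ay": 0, "az": 0}, {"gripper": 0, "tx": 0, "ty": 0, "tz": 0, "ax": 0.1, "ay": 0, "az": 0}, {"gripper": 0, "tx": 0, "ty": 0, "tz": 0, "ax": 0, "ay": 0, "az": 0}]}}

```text
t: 12.52
eef_pos: [0.5931, -0.1612, 0.3202]
ee_rot: [0.187, 1.569, 2.785]
force: [-0.2, 0.5, -1.8]
width: 0.0139
```

```bash
python3 -c "
from h import *
plan([.593,-.1615,.3216],145.5)"
```

```text
t 12.52 tcp [ 0.5931 -0.1612  0.3202] zang 148.85 q [ 5.200e-02  3.260e-01 -2.390e-01 -1.000e-03 -1.007e+00 -5.950e-01] F [-0.15  0.45 -1.83] M [-0.035 -0.118 -0.042] w 0.0139
world d [-0.0001 -0.0003  0.0014] shift units in target frame [-0.05  0.01 -0.  ] now frame [-0.05  0.01 -0.  ] rotvec/6deg now frame [ 0.56  0.01 -0.  ]
```

The lugs dropped in at a bar angle of about 59° with the force gone. I'll centre a little and lower.

>>> {"name": "play_rows", "arguments": {"steps": [{"gripper": 0, "tx": 0.06, "ty": 0, "tz": 0, "ax": 0.15, "ay": 0, "az": 0}, {"gripper": 0, "tx": 0.06, "ty": 0, "tz": 0, "ax": 0.1, "ay": 0, "az": 0}, {"gripper": 0, "tx": 0, "ty": 0, "tz": 0, "ax": 0, "ay": 0, "az": 0}]}}

```text
t: 12.77
eef_pos: [0.593, -0.1612, 0.3169]
ee_rot: [0.395, 1.569, 2.967]
force: [-0.8, -0.6, -2.2]
width: 0.0143
```

>>> {"name": "play_rows", "arguments": {"steps": [{"gripper": 0, "tx": 0.08, "ty": 0, "tz": 0, "ax": 0, "ay": 0, "az": 0}, {"gripper": 0, "tx": 0.08, "ty": 0, "tz": 0, "ax": 0, "ay": 0, "az": 0}, {"gripper": 0, "tx": 0, "ty": 0, "tz": 0, "ax": 0, "ay": 0, "az": 0}]}}

```text
t: 13.02
eef_pos: [0.5933, -0.1613, 0.3132]
ee_rot: [0.4, 1.57, 2.974]
force: [-0.1, 0.3, -2.1]
width: 0.0135
```

```bash
python3 -c "
from h import *
plan([.593,-.1615,.3056],145.5)"
```

```text
t 13.02 tcp [ 0.5933 -0.1613  0.3132] zang 147.43 q [ 0.052  0.333 -0.247 -0.    -0.992 -0.62 ] F [-0.06  0.26 -2.06] M [-0.001  0.046 -0.017] w 0.0135
world d [-0.0003 -0.0002 -0.0076] shift units in target frame [0.31 0.01 0.  ] now frame [0.31 0.01 0.  ] rotvec/6deg now frame [ 0.32  0.01 -0.  ]
```

>>> {"name": "play_rows", "arguments": {"steps": [{"gripper": 0, "tx": 0.08, "ty": 0, "tz": 0, "ax": 0, "ay": 0, "az": 0}, {"gripper": 0, "tx": 0.08, "ty": 0, "tz": 0, "ax": 0, "ay": 0, "az": 0}, {"gripper": 0, "tx": 0.08, "ty": 0, "tz": 0, "ax": 0, "ay": 0, "az": 0}, {"gripper": 0, "tx": 0, "ty": 0, "tz": 0, "ax": 0, "ay": 0, "az": 0}, {"gripper": 0, "tx": 0, "ty": 0, "tz": 0, "ax": 0, "ay": 0, "az": 0}]}}

```text
t: 13.43
eef_pos: [0.5934, -0.1613, 0.3077]
ee_rot: [0.565, 1.57, 3.138]
force: [-0.1, -0.2, -1.7]
width: 0.0135
```

>>> {"name": "play_rows", "arguments": {"steps": [{"gripper": 0, "tx": 0.04, "ty": 0, "tz": 0, "ax": 0, "ay": 0, "az": 0}, {"gripper": 0, "tx": 0, "ty": 0, "tz": 0, "ax": 0, "ay": 0, "az": 0}, {"gripper": 0, "tx": 0, "ty": 0, "tz": 0, "ax": 0, "ay": 0, "az": 0}]}}

```text
t: 13.68
eef_pos: [0.5935, -0.1613, 0.3069]
ee_rot: [2.003, 1.571, -1.707]
force: [-0.5, 0.5, -2.4]
width: 0.0138
```

>>> {"name": "play_rows", "arguments": {"steps": [{"gripper": 0, "tx": 0.03, "ty": 0, "tz": 0, "ax": 0, "ay": 0, "az": 0}, {"gripper": 0, "tx": 0, "ty": 0, "tz": 0, "ax": 0, "ay": 0, "az": 0}, {"gripper": 0, "tx": 0, "ty": 0, "tz": 0, "ax": 0, "ay": 0, "az": 0}]}}

```text
t: 13.93
eef_pos: [0.5935, -0.1613, 0.3062]
ee_rot: [1.745, 1.571, -1.965]
force: [0.5, 0.1, -2.2]
width: 0.014
```

>>> {"name": "play_rows", "arguments": {"steps": [{"gripper": 0, "tx": 0.03, "ty": 0, "tz": 0, "ax": 0, "ay": 0, "az": 0}, {"gripper": 0, "tx": 0, "ty": 0, "tz": 0, "ax": 0, "ay": 0, "az": 0}, {"gripper": 0, "tx": 0, "ty": 0, "tz": 0, "ax": 0, "ay": 0, "az": 0}]}}

```text
t: 14.18
eef_pos: [0.5935, -0.1613, 0.3056]
ee_rot: [-2.908, 1.57, -0.335]
force: [0.1, 1.0, -0.1]
width: 0.0134
```

The lid is fully home and barely resting at TCP z = 0.3056. Now I'll turn it clockwise, stopping short of the expected stop.

>>> {"name": "play_rows", "arguments": {"steps": [{"gripper": 0, "tx": 0, "ty": 0, "tz": 0, "ax": 0.3, "ay": 0, "az": 0}, {"gripper": 0, "tx": 0, "ty": 0, "tz": 0, "ax": 0.6, "ay": 0, "az": 0}, {"gripper": 0, "tx": 0, "ty": 0, "tz": 0, "ax": 0.6, "ay": 0, "az": 0}, {"gripper": 0, "tx": 0, "ty": 0, "tz": 0, "ax": 0, "ay": 0, "az": 0}]}}

```text
t: 14.52
eef_pos: [0.5936, -0.1613, 0.3057]
ee_rot: [-2.652, 1.57, -0.239]
force: [0.1, 0.3, 0.4]
width: 0.014
```

```bash
python3 -c "
from h import *
plan([.593,-.1615,.3056],69.5)"
```

```text
t 14.52 tcp [ 0.5936 -0.1613  0.3057] zang 138.28 q [ 0.052  0.34  -0.256  0.    -0.974 -0.78 ] F [0.06 0.33 0.45] M [ 0.014  0.009 -0.026] w 0.014
world d [-0.0006 -0.0002 -0.0001] shift units in target frame [ 0.    0.02 -0.01] now frame [0.   0.02 0.01] rotvec/6deg now frame [ 1.146e+01 -0.000e+00  1.000e-02]
```

>>> {"name": "play_rows", "arguments": {"steps": [{"gripper": 0, "tx": 0, "ty": 0, "tz": 0, "ax": 0.7, "ay": 0, "az": 0}, {"gripper": 0, "tx": 0, "ty": 0, "tz": 0, "ax": 0.7, "ay": 0, "az": 0}, {"gripper": 0, "tx": 0, "ty": 0, "tz": 0, "ax": 0.7, "ay": 0, "az": 0}, {"gripper": 0, "tx": 0, "ty": 0, "tz": 0, "ax": 0.7, "ay": 0, "az": 0}, {"gripper": 0, "tx": 0, "ty": 0, "tz": 0, "ax": 0.7, "ay": 0, "az": 0}, {"gripper": 0, "tx": 0, "ty": 0, "tz": 0, "ax": 0.7, "ay": 0, "az": 0}, {"gripper": 0, "tx": 0, "ty": 0, "tz": 0, "ax": 0.6, "ay": 0, "az": 0}, {"gripper": 0, "tx": 0, "ty": 0, "tz": 0, "ax": 0, "ay": 0, "az": 0}]}}

```text
t: 15.18
eef_pos: [0.5936, -0.1613, 0.3056]
ee_rot: [-2.18, 1.57, -0.267]
force: [0.0, -0.2, -0.0]
width: 0.0138
```

>>> {"name": "play_rows", "arguments": {"steps": [{"gripper": 0, "tx": 0, "ty": 0, "tz": 0, "ax": 0.6, "ay": 0, "az": 0}, {"gripper": 0, "tx": 0, "ty": 0, "tz": 0, "ax": 0.6, "ay": 0, "az": 0}, {"gripper": 0, "tx": 0, "ty": 0, "tz": 0, "ax": 0.6, "ay": 0, "az": 0}, {"gripper": 0, "tx": 0, "ty": 0, "tz": 0, "ax": 0.6, "ay": 0, "az": 0}, {"gripper": 0, "tx": 0, "ty": 0, "tz": 0, "ax": 0.6, "ay": 0, "az": 0}, {"gripper": 0, "tx": 0, "ty": 0, "tz": 0, "ax": 0.6, "ay": 0, "az": 0}, {"gripper": 0, "tx": 0, "ty": 0, "tz": 0, "ax": 0.6, "ay": 0, "az": 0}, {"gripper": 0, "tx": 0, "ty": 0, "tz": 0, "ax": 0.6, "ay": 0, "az": 0}, {"gripper": 0, "tx": 0, "ty": 0, "tz": 0, "ax": 0.3, "ay": 0, "az": 0}, {"gripper": 0, "tx": 0, "ty": 0, "tz": 0, "ax": 0, "ay": 0, "az": 0}]}}

```text
t: 16.02
eef_pos: [0.5936, -0.1613, 0.3056]
ee_rot: [-1.599, 1.57, -0.218]
force: [-0.4, 0.7, 1.1]
width: 0.0134
```

```bash
python3 -c "
from h import *
plan([.593,-.1615,.3056],69.5)"
```

```text
t 16.02 tcp [ 0.5936 -0.1613  0.3056] zang 79.16 q [ 0.052  0.34  -0.256  0.    -0.974 -1.812] F [-0.35  0.74  1.06] M [-0.042  0.023 -0.029] w 0.0134
world d [-0.0006 -0.0002 -0.    ] shift units in target frame [ 0.    0.02 -0.01] now frame [ 0.    0.02 -0.01] rotvec/6deg now frame [1.61 0.   0.  ]
```

>>> {"name": "play_rows", "arguments": {"steps": [{"gripper": 0, "tx": 0, "ty": 0, "tz": 0, "ax": 0.3, "ay": 0, "az": 0}, {"gripper": 0, "tx": 0, "ty": 0, "tz": 0, "ax": 0.3, "ay": 0, "az": 0}, {"gripper": 0, "tx": 0, "ty": 0, "tz": 0, "ax": 0.3, "ay": 0, "az": 0}, {"gripper": 0, "tx": 0, "ty": 0, "tz": 0, "ax": 0.2, "ay": 0, "az": 0}, {"gripper": 0, "tx": 0, "ty": 0, "tz": 0, "ax": 0, "ay": 0, "az": 0}]}}

```text
t: 16.43
eef_pos: [0.5936, -0.1613, 0.3056]
ee_rot: [-1.542, 1.57, -0.276]
force: [-0.3, -0.1, 1.4]
width: 0.0141
```

```bash
python3 -c "
from h import *
plan([.593,-.1615,.3056],69.5)"
```

```text
t 16.43 tcp [ 0.5936 -0.1613  0.3056] zang 72.53 q [ 0.052  0.34  -0.256  0.    -0.974 -1.928] F [-0.31 -0.12  1.44] M [-0.039 -0.081 -0.023] w 0.0141
world d [-0.0006 -0.0002 -0.    ] shift units in target frame [ 0.    0.02 -0.02] now frame [ 0.    0.02 -0.02] rotvec/6deg now frame [0.51 0.   0.  ]
```

>>> {"name": "play_rows", "arguments": {"steps": [{"gripper": 0, "tx": 0, "ty": 0, "tz": 0, "ax": 0.12, "ay": 0, "az": 0}, {"gripper": 0, "tx": 0, "ty": 0, "tz": 0, "ax": 0.12, "ay": 0, "az": 0}, {"gripper": 0, "tx": 0, "ty": 0, "tz": 0, "ax": 0, "ay": 0, "az": 0}]}}

```text
t: 16.68
eef_pos: [0.5936, -0.1613, 0.3056]
ee_rot: [-1.508, 1.57, -0.269]
force: [-0.3, 0.2, 2.0]
width: 0.0142
```

```bash
python3 -c "
from h import *
plan([.593,-.1615,.3056],69.5)"
```

```text
t 16.68 tcp [ 0.5936 -0.1613  0.3056] zang 70.99 q [ 0.052  0.34  -0.256  0.    -0.974 -1.954] F [-0.28  0.25  2.  ] M [-0.008  0.007  0.075] w 0.0142
world d [-0.0006 -0.0002 -0.    ] shift units in target frame [ 0.    0.02 -0.01] now frame [ 0.    0.02 -0.01] rotvec/6deg now frame [0.25 0.   0.  ]
```

>>> {"name": "play_rows", "arguments": {"steps": [{"gripper": 0, "tx": -0.01, "ty": 0, "tz": 0, "ax": 0.12, "ay": 0, "az": 0}, {"gripper": 0, "tx": 0, "ty": 0, "tz": 0, "ax": 0, "ay": 0, "az": 0}, {"gripper": 0, "tx": 0, "ty": 0, "tz": 0, "ax": 0, "ay": 0, "az": 0}]}}

```text
t: 16.93
eef_pos: [0.5935, -0.1613, 0.3056]
ee_rot: [1.059, 1.571, 2.286]
force: [0.6, -0.5, 0.8]
width: 0.014
```

```bash
python3 -c "
from h import *
plan([.593,-.1615,.3056],69.5)"
```

```text
t 16.93 tcp [ 0.5935 -0.1613  0.3056] zang 70.29 q [ 0.052  0.34  -0.256 -0.    -0.975 -1.967] F [ 0.58 -0.54  0.76] M [-0.075 -0.179 -0.018] w 0.014
world d [-0.0005 -0.0002 -0.    ] shift units in target frame [ 0.    0.02 -0.02] now frame [ 0.    0.02 -0.01] rotvec/6deg now frame [ 0.13  0.   -0.  ]
```

>>> {"name": "play_rows", "arguments": {"steps": [{"gripper": 0, "tx": 0, "ty": 0, "tz": 0, "ax": 0.12, "ay": 0, "az": 0}, {"gripper": 0, "tx": 0, "ty": 0, "tz": 0, "ax": 0, "ay": 0, "az": 0}, {"gripper": 0, "tx": 0, "ty": 0, "tz": 0, "ax": 0, "ay": 0, "az": 0}]}}

```text
t: 17.18
eef_pos: [0.5935, -0.1613, 0.3056]
ee_rot: [1.394, 1.571, 2.608]
force: [0.1, 0.4, 0.5]
width: 0.0137
```

```bash
python3 -c "
from h import *
plan([.593,-.1615,.3056],69.5)"
```

```text
t 17.18 tcp [ 0.5935 -0.1613  0.3056] zang 69.55 q [ 0.052  0.34  -0.256 -0.    -0.975 -1.979] F [0.12 0.36 0.47] M [-0.073 -0.102 -0.068] w 0.0137
world d [-0.0005 -0.0002 -0.    ] shift units in target frame [ 0.    0.02 -0.02] now frame [ 0.    0.02 -0.02] rotvec/6deg now frame [ 0.01  0.   -0.  ]
```

>>> {"name": "play_rows", "arguments": {"steps": [{"gripper": 0, "tx": 0, "ty": 0, "tz": 0, "ax": 0.12, "ay": 0, "az": 0}, {"gripper": 0, "tx": 0, "ty": 0, "tz": 0, "ax": 0, "ay": 0, "az": 0}, {"gripper": 0, "tx": 0, "ty": 0, "tz": 0, "ax": 0, "ay": 0, "az": 0}]}}

```text
t: 17.43
eef_pos: [0.5935, -0.1613, 0.3056]
ee_rot: [1.647, 1.571, 2.848]
force: [0.5, 0.4, 0.8]
width: 0.0141
```

```bash
python3 -c "
from h import *
plan([.593,-.1615,.3056],69.5)"
```

```text
t 17.43 tcp [ 0.5935 -0.1613  0.3056] zang 68.82 q [ 0.052  0.34  -0.256 -0.    -0.975 -1.992] F [0.45 0.36 0.83] M [-0.125 -0.07   0.003] w 0.0141
world d [-0.0005 -0.0002 -0.    ] shift units in target frame [ 0.    0.02 -0.01] now frame [ 0.    0.01 -0.01] rotvec/6deg now frame [-0.11 -0.   -0.  ]
```

>>> {"name": "play_rows", "arguments": {"steps": [{"gripper": 0, "tx": 0, "ty": 0, "tz": 0, "ax": 0.12, "ay": 0, "az": 0}, {"gripper": 0, "tx": 0, "ty": 0, "tz": 0, "ax": 0, "ay": 0, "az": 0}, {"gripper": 0, "tx": 0, "ty": 0, "tz": 0, "ax": 0, "ay": 0, "az": 0}]}}

```text
t: 17.68
eef_pos: [0.5935, -0.1613, 0.3056]
ee_rot: [1.713, 1.571, 2.902]
force: [0.9, 0.4, 0.6]
width: 0.014
```

```bash
python3 -c "
from h import *
plan([.593,-.1615,.3056],69.5)"
```

```text
t 17.68 tcp [ 0.5935 -0.1613  0.3056] zang 68.11 q [ 0.052  0.34  -0.256 -0.    -0.975 -2.005] F [0.86 0.4  0.6 ] M [-0.058 -0.042 -0.03 ] w 0.014
world d [-0.0005 -0.0002 -0.    ] shift units in target frame [ 0.    0.01 -0.01] now frame [ 0.    0.01 -0.01] rotvec/6deg now frame [-0.23 -0.   -0.  ]
```

>>> {"name": "play_rows", "arguments": {"steps": [{"gripper": 0, "tx": 0, "ty": 0, "tz": 0, "ax": 0.12, "ay": 0, "az": 0}, {"gripper": 0, "tx": 0, "ty": 0, "tz": 0, "ax": 0, "ay": 0, "az": 0}, {"gripper": 0, "tx": 0, "ty": 0, "tz": 0, "ax": 0, "ay": 0, "az": 0}]}}

```text
t: 17.93
eef_pos: [0.5933, -0.1615, 0.3056]
ee_rot: [2.431, 1.57, -2.676]
force: [-0.6, -2.4, 0.7]
width: 0.014
```

```bash
python3 -c "
from h import *
plan([.593,-.1615,.3056],69.5)"
```

```text
t 17.93 tcp [ 0.5933 -0.1615  0.3056] zang 67.38 q [ 0.052  0.34  -0.256  0.    -0.975 -2.017] F [-0.62 -2.37  0.72] M [-0.716  0.16   0.03 ] w 0.014
world d [-0.0003 -0.     -0.    ] shift units in target frame [ 0.    0.01 -0.01] now frame [ 0.    0.01 -0.01] rotvec/6deg now frame [-0.35 -0.   -0.  ]
```

>>> {"name": "play_rows", "arguments": {"steps": [{"gripper": 0, "tx": 0, "ty": 0, "tz": 0, "ax": 0.12, "ay": 0, "az": 0}, {"gripper": 0, "tx": 0, "ty": 0, "tz": 0, "ax": 0, "ay": 0, "az": 0}, {"gripper": 0, "tx": 0, "ty": 0, "tz": 0, "ax": 0, "ay": 0, "az": 0}]}}

```text
t: 18.18
eef_pos: [0.5933, -0.1616, 0.3056]
ee_rot: [2.551, 1.57, -2.568]
force: [-1.7, -3.6, 2.1]
width: 0.0138
```

```bash
python3 -c "
from h import *
s=optics.grab_frame('side'); cv2.imwrite('pics/turn.png',cv2.resize(s[130:240,250:370],None,fx=5,fy=5,interpolation=2)[:,:,::-1])
plan([.593,-.1615,.3056],69.5)"
```

```text
t 18.23 tcp [ 0.5932 -0.1616  0.3056] zang 66.67 q [ 0.051  0.34  -0.256  0.    -0.975 -2.03 ] F [-2.33 -4.92  1.96] M [-1.671  0.641  0.151] w 0.014
world d [-0.0002  0.0001 -0.    ] shift units in target frame [0.   0.01 0.  ] now frame [0.   0.01 0.  ] rotvec/6deg now frame [-0.47 -0.01 -0.  ]
```

View pics/turn.png

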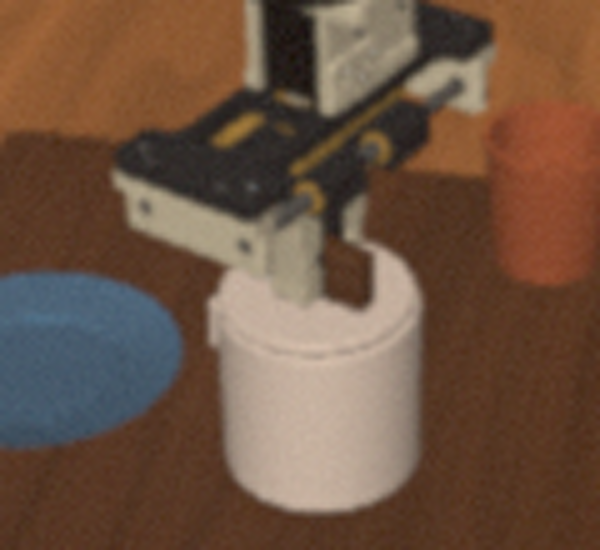

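The lid is seated flush on the rim. Between the last steps a lateral force of about 5 N and an axial moment of 0.15 N·m appeared, so a lug has met its stop at a bar angle of about -22 to -23°. I'll release gently, retreat and look.

>>> {"name": "play_rows", "arguments": {"steps": [{"gripper": 0.5, "tx": 0, "ty": 0, "tz": 0, "ax": 0, "ay": 0, "az": 0}, {"gripper": 0.5, "tx": 0, "ty": 0, "tz": 0, "ax": 0, "ay": 0, "az": 0}, {"gripper": 0.5, "tx": 0, "ty": 0, "tz": 0, "ax": 0, "ay": 0, "az": 0}, {"gripper": 0.5, "tx": 0, "ty": 0, "tz": 0, "ax": 0, "ay": 0, "az": 0}, {"gripper": 0.5, "tx": 0, "ty": 0, "tz": 0, "ax": 0, "ay": 0, "az": 0}, {"gripper": 0.5, "tx": 0, "ty": 0, "tz": 0, "ax": 0, "ay": 0, "az": 0}]}}

```text
t: 18.73
eef_pos: [0.5936, -0.1611, 0.3056]
ee_rot: [-0.104, 1.571, 1.06]
force: [-0.5, -0.4, 0.1]
width: 0.0428
```

>>> {"name": "play_rows", "arguments": {"steps": [{"gripper": 0.5, "tx": -0.4, "ty": 0, "tz": 0, "ax": 0, "ay": 0, "az": 0}, {"gripper": 0.5, "tx": -0.8, "ty": 0, "tz": 0, "ax": 0, "ay": 0, "az": 0}, {"gripper": 0.5, "tx": -0.9, "ty": 0, "tz": 0, "ax": 0, "ay": 0, "az": 0}, {"gripper": 0.5, "tx": -0.9, "ty": 0, "tz": 0, "ax": 0, "ay": 0, "az": 0}, {"gripper": 0.5, "tx": -0.8, "ty": 0, "tz": 0, "ax": 0, "ay": 0, "az": 0}, {"gripper": 0.5, "tx": 0, "ty": 0, "tz": 0, "ax": 0, "ay": 0, "az": 0}]}}

```text
t: 19.23
eef_pos: [0.5944, -0.1616, 0.4064]
ee_rot: [-1.324, 1.563, -0.16]
force: [1.1, -0.3, 0.4]
width: 0.0436
```

```bash
python3 -c "
from h import *
plan([.45,-.43,.40],67)"
```

```text
t 19.23 tcp [ 0.5944 -0.1616  0.4064] zang 66.71 q [ 5.200e-02  2.590e-01 -1.270e-01  2.000e-03 -1.178e+00 -2.030e+00] F [ 1.11 -0.28  0.37] M [-0.06  -0.093  0.054] w 0.0436
world d [-0.1444 -0.2684 -0.0064] shift units in target frame [  0.26   1.12 -12.14] now frame [  0.23   1.06 -12.15] rotvec/6deg now frame [-0.05  0.02  0.07]
```

>>> {"name": "play_rows", "arguments": {"steps": [{"gripper": 0.5, "tx": 0, "ty": 0.1, "tz": -0.9, "ax": 0, "ay": 0, "az": 0}, {"gripper": 0.5, "tx": 0, "ty": 0.1, "tz": -0.9, "ax": 0, "ay": 0, "az": 0}, {"gripper": 0.5, "tx": 0, "ty": 0.1, "tz": -0.9, "ax": 0, "ay": 0, "az": 0}, {"gripper": 0.5, "tx": 0, "ty": 0.1, "tz": -0.9, "ax": 0, "ay": 0, "az": 0}, {"gripper": 0.5, "tx": 0, "ty": 0.1, "tz": -0.9, "ax": 0, "ay": 0, "az": 0}, {"gripper": 0.5, "tx": 0, "ty": 0.1, "tz": -0.9, "ax": 0, "ay": 0, "az": 0}, {"gripper": 0.5, "tx": 0, "ty": 0.1, "tz": -0.9, "ax": 0, "ay": 0, "az": 0}, {"gripper": 0.5, "tx": 0, "ty": 0.1, "tz": -0.9, "ax": 0, "ay": 0, "az": 0}, {"gripper": 0.5, "tx": 0, "ty": 0.1, "tz": -0.9, "ax": 0, "ay": 0, "az": 0}, {"gripper": 0.5, "tx": 0, "ty": 0.1, "tz": -0.9, "ax": 0, "ay": 0, "az": 0}, {"gripper": 0.5, "tx": 0, "ty": 0.1, "tz": -0.9, "ax": 0, "ay": 0, "az": 0}, {"gripper": 0.5, "tx": 0, "ty": 0.1, "tz": -0.9, "ax": 0, "ay": 0, "az": 0}, {"gripper": 0.5, "tx": 0, "ty": 0, "tz": 0, "ax": 0, "ay": 0, "az": 0}]}}

```text
t: 20.32
eef_pos: [0.4573, -0.3998, 0.4011]
ee_rot: [2.936, 1.57, -2.186]
force: [0.1, -0.3, -0.1]
width: 0.0441
```

```bash
python3 - <<'E'
from h import *
s=optics.grab_frame('side');t=optics.grab_frame('top')
cv2.imwrite('pics/s9.png',s[:,:,::-1]);cv2.imwrite('pics/t9.png',t[:,:,::-1])
cv2.imwrite('pics/fin.png',np.hstack([cv2.resize(s[150:250,260:360],(400,400),interpolation=2),cv2.resize(t[170:270,350:450],(400,400),interpolation=2)])[:,:,::-1])
E
```

```text
(no output)
```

View pics/fin.png

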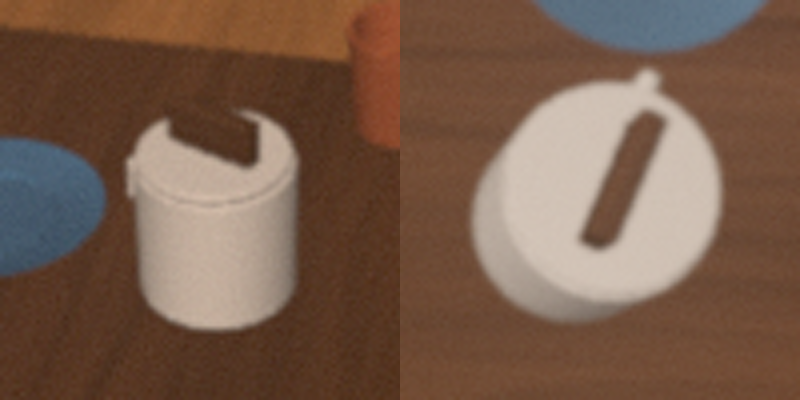

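View pics/t9.png

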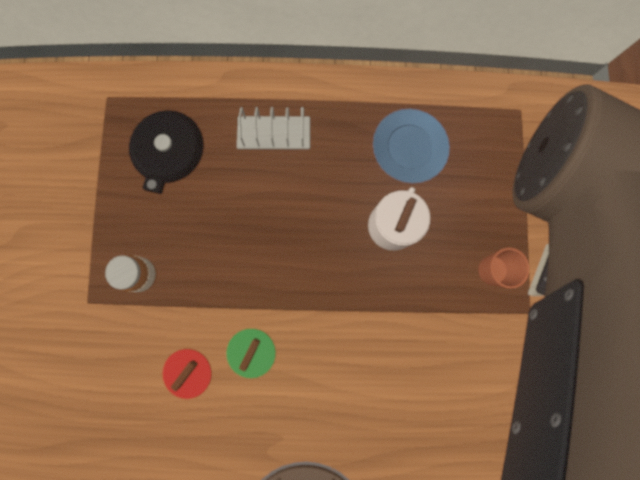

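```bash
python3 - <<'E'
from h import *
t=cv2.imread('pics/t9.png')
h=.07;n=280;px=2*h/(n-1);L=[.5935,-.1613];w=lambda x,y:(L[0]+h-y*px,L[1]+h-x*px)
yy,xx=np.mgrid[:n,:n]
for th in(85,100,115):
  r=rect('top',t,*L,.154); g=cv2.GaussianBlur(r,(3,3),0)
  m=(g[...,0]<th).astype(np.uint8); m[(np.hypot(yy-n/2,xx-n/2)*px)>.04]=0
  cs,_=cv2.findContours(m,0,1);k=max(cs,key=cv2.contourArea); mm=cv2.moments(k); a=.5*np.arctan2(2*mm['mu11'],mm['mu20']-mm['mu02'])
  (x,y),(p,q),_=cv2.minAreaRect(k)
  print('bar',np.degrees(np.arctan2(-np.cos(a),-np.sin(a))),w(mm['m10']/mm['m00'],mm['m01']/mm['m00']),p*px,q*px)
r=rect('top',t,*L,.124); g=cv2.GaussianBlur(r[...,0],(3,3),0)
# ear: bright region beyond radius .052 in plane z=.095
r=rect('top',t,*L,.095,half=.09,n=360); g=cv2.GaussianBlur(r,(3,3),0)[...,0]; p2=.18/359
Y,X=np.mgrid[:360,:360]; dx=.09-Y*p2; dy=.09-X*p2; R=np.hypot(dx,dy); A=np.degrees(np.arctan2(dy,dx))
for lo in(.056,.058,.060):
  m=(g>115)&(R>lo)&(R<.075)&(A>-50)&(A<5)
  if m.any(): print('ear',lo,A[m].mean(),R[m].max(),m.sum(), dx[m].mean()+L[0],dy[m].mean()+L[1])
for c in('top','side'):
  print(c,[(round(d['confidence'],2),[round(float(v),1) for v in d['location']]) for q in('jar_ear','lid_bar') for d in finder.pinpoint(q,c)])
print(proj('top',[[.5935+.067*np.cos(a),-.1613+.067*np.sin(a),.08] for a in np.radians([-19,-21,-23])]).round(1))
print(proj('side',[[.5935+.067*np.cos(a),-.1613+.067*np.sin(a),.08] for a in np.radians([-19,-21,-23])]).round(1))
E
```

```text
bar -23.884851052152587 (0.5912817129008108, -0.15831639539888936) 0.013065045811369427 0.06330810875021001
bar -24.033998102396552 (0.5913348571138987, -0.15837157776457983) 0.014197000072848413 0.06455423553357414
bar -24.013917657803624 (0.591420376793899, -0.15842509415365943) 0.015266410253381216 0.06555116605587757
ear 0.056 -25.48971735469652 0.07497875646721093 803 0.6471505860682607 -0.18639117966400373
ear 0.058 -22.750096548820107 0.07497875646721093 476 0.6507335619484563 -0.18479804545773743
ear 0.06 -19.616583545540042 0.07497875646721093 306 0.6542668359823038 -0.18262721612321808
top [(0.81, [190.9, 410.4]), (0.9, [214.0, 407.1]), (0.76, [355.9, 248.6]), (0.71, [377.4, 181.0])]
side [(0.8, [192.9, 295.3]), (0.87, [181.8, 316.6]), (0.67, [186.6, 302.1]), (0.66, [366.8, 429.6]), (0.62, [306.1, 408.3]), (0.24, [190.3, 292.7])]
[[409.2 188.3]
 [410.4 188.8]
 [411.5 189.2]]
[[291.3 194.2]
 [291.8 193.7]
 [292.4 193.3]]
```

```bash
python3 - <<'E'
from h import *
I={'top':(cv2.imread('pics/t9.png'),365,175),'side':(cv2.imread('pics/s9.png'),283,165)}
C=np.array([.5935,-.1613]);rows=[]
f=5
for c,(im,x0,y0) in I.items():
  row=[]
  for a in(-20,-24):
    big=cv2.resize(np.ascontiguousarray(im[y0:y0+56,x0:x0+75]),None,fx=f,fy=f,interpolation=cv2.INTER_CUBIC)
    u=np.array([np.cos(np.radians(a)),np.sin(np.radians(a))]);v=np.array([-u[1],u[0]])
    pl=lambda q,col:cv2.polylines(big,[((proj(c,q)-[x0,y0]+.5)*f-.5).round().astype(int)],True,col,1)
    pl([np.r_[C+u*r+v*e,.154] for r,e in((-.031,.007),(.031,.007),(.031,-.007),(-.031,-.007))],(0,255,255))
    for z in(.065,.095): pl([np.r_[C+u*r+v*e,z] for r,e in((.048,.005),(.067,.005),(.067,-.005),(.048,-.005))],(0,255,0))
    pl([np.r_[C+.048*np.array([np.cos(k),np.sin(k)]),.124] for k in np.linspace(0,6.28,60)],(255,0,0))
    row.append(big)
  rows.append(np.hstack(row))
cv2.imwrite('pics/ov2.png',np.vstack(rows))
E
```

```text
(no output)
```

View pics/ov2.png

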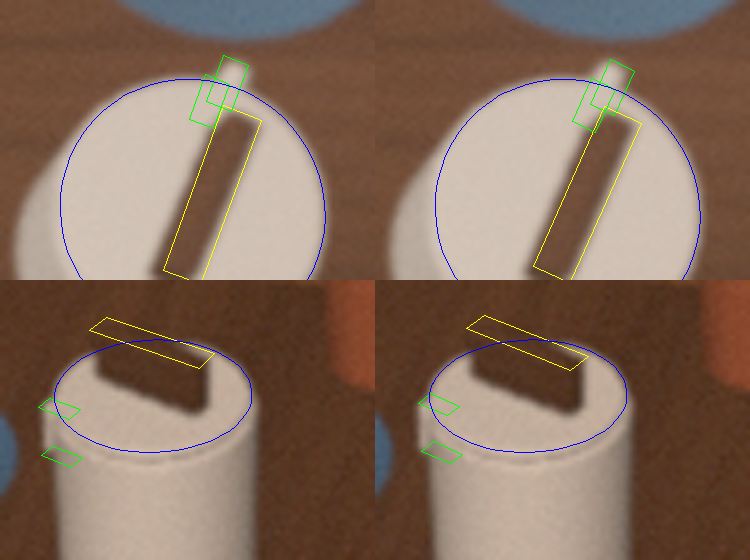

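The top and side overlays show the lid flush on the jar, with the bar at about -23.5 to -24° and the ear at about -21 to -22°. That is in line within measurement error, at the stop I felt. The cup, plate, rack, jam jar and look-alikes sit at the same pixels as at the start. I'll hand in.

```bash
python3 - <<'E'
from station import job_done, telemetry
import cv2,numpy as np
a=cv2.imread('pics/top0.png').astype(int);b=cv2.imread('pics/t9.png').astype(int)
d=(abs(a-b).max(2)>60); d[:,500:]=0; ys,xs=np.nonzero(d); print('changed extents',d.sum(),[(int(d[:, c:c+50].sum())) for c in range(50,500,50)])
print(job_done())
E
```

```text
changed extents 3217 [0, 0, 0, 344, 1706, 0, 483, 684, 0]
the job is handed in; nothing more can be done
None
```

The lid is on the ceramic jar, locked under the collar and released. I handed the job in at about 20 s of the 72 s allowed, and hand-in gives no verdict.

**What I did**
- I took the white lid by its bar, not the green or red look-alikes, and set its plug in the mouth with no side force.
- The lugs touched the collar at the expected height, with about 7 N at most. I turned clockwise under light touch and they dropped in at a bar angle of about 59°, close to the 55.5° I had read from the picture.
- The lid then sank freely by 16 mm, the full travel from resting on the collar to home.
- I turned it about 80° clockwise until it met resistance, about 5 N of side force and 0.15 N·m. Then I opened the fingers and backed away.

**Last checks**
- **Seating:** the disc lies flush on the jar's rim in the side view.
- **Bar and ear:** the bar measured about -23.5 to -24°. My ear readings scattered from about -20.5 to -24°, mostly -21 to -22°. They agree only to about 0.03–0.05 rad; the stop itself is good to 0.03 rad.
- **Stop:** the side force suggests one lug met its stop before the other. I did not push harder to feel the second.
- **Other things:** comparing the top view before and after, changes appeared only around the lid's old place and the jar. The comparison left out the right edge, where the cup stands. The cup is at the same place by eye, just beside the arm in that picture.

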